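# Refill the detergent dosing unit and latch its tray

## Robot

A 6-joint arm with a two-finger parallel gripper is mounted at the origin on the work surface. World frame = base frame: x ahead of the robot, y to its left, z up, the work surface at z = 0. Lengths are in mm, angles in rad, forces in N, time in s.
With the tool pointing down it reaches from about 350 to 775 mm from the base axis. Payload 7.3 kg.
Tool frame: the origin (TCP) lies at the very end of the fingers, on their centre line; the grasp point (between the pads) lies 19 mm behind it; z points along the fingers, y is the line along which they close (so a half turn about z gives the same grasp; the last joint's range is limited). The gripper opens to 92 mm and grips with 3 to 60 N. Pads are 19 mm wide; open, the fingers measure 130 mm over their backs; the gripper's body (75 mm by 190 mm) begins 47 mm behind the grasp point.
Start: joints at [1.18, 0.342, 1.524, -0, 1.275, -0.146], TCP at [127.225, 509.374, 198.941] pointing down, gripper open.
Joint ranges: [-2.53, 2.53], [-0.77, 2.02], [0.04, 2.7], [-1, 4.14], [0.28, 2.66], [-3.11, 3.11]. Speed limits (rad/s): [2.57, 2.57, 3.14, 3.14, 3.14, 3.14].

## Interface

Orientations are given as [roll, pitch, yaw] about the fixed x, y, z axes, in that order (R = Rz(yaw) Ry(pitch) Rx(roll)).
In Python, from plant import bot gives the robot as it stands.
- The arm moves only by the tool jog_arm, never from a script. Its argument "targets" is a list of rows, each an object with "xyz": the shift along the tool's x, y, z as a fraction of full scale, a list of three; "spin": the turn about the tool's z as a fraction of full scale. In form: [{"xyz": [x, y, z], "spin": spin}, ...]. A call has exactly 10 rows; each row shifts and turns the commanded pose from where the row before left it, along the tool's axes as they then stand; what a row does not reach is not made up. Full scale, the value 1, is 80 mm for a shift and 0.1 rad for a turn. A row lasts 1/8 s, in which the tool goes at most 62.5 mm and 10.7 degrees, less where a joint would pass 70% of its speed; a pose out of reach is approached as far as the arm can. A call with a number of a shift or a turn outside -1 to 1 is refused whole. A call with a gripper value outside its range is refused whole. "gripper" is the opening in per cent of the stroke, from 0 (shut) to 100 (fully open), set as the call begins (left out, the last holds). The fingers move at their own pace and stop on an object; the grip force is fixed at half the most. Time passes only in rows, so rows that do not move let the fingers close, or fill a call up. It gives the time, the measured TCP pose, the force, the opening and the grip force at its end, in the units of the state.
- bot.get_obs(): the state, without advancing time (a new reading comes with each control period).
- bot.capture(name): name is "scene" or "side" or "wrist"; returns the picture (400x640x3 uint8, blue, green, red); there is no depth.
- bot.get_calibration(name): a dict with "vfov" (degrees; the focal length in pixels is half the picture's height over the tangent of half this angle, whatever the lens; pixels are square), "cx", "cy" (the principal point, pixels), "eye" and "rotation" of the camera in the world. Camera axes: x right, y down, z forward; pixel columns grow to the right and rows downward; lengths in mm; the calibration is good to about 2 mm. A picture is of the moment at which its call begins: read the wrist's pose just before it. get_calibration takes no time and is no camera call; for the wrist camera it gives the pose at the moment of the call.
- bot.close_job(): hands the job in; it is judged then, once.
The state is a dict: "time": time; "joint_positions": joint angles; "dq": joint speeds; "tau": joint torques, N m; "tool_pos": TCP position; "tcp_rot": TCP orientation; "contact_force": force on the tool from outside, world axes, zero at the start; "moment": the same for the moment, N m; "grip_width": finger opening in mm; "finger_force": force on a finger pad.
Only numpy, scipy, OpenCV 4.12 (cv2) and the standard library are available. Lean on these libraries where they do the work, as an engineer would, in place of code of your own. Each camera call takes 0.05 s, during which the arm holds its last target. There are 200 camera calls.

## Task

Refill the dosing unit on the folding table: pull its tray out, put whatever empty cartridges are still in it into the grey returns crate, set every full cartridge from the table down in the tray, rib up and none on top of another, and slide the tray home. Then hook the latch's wire bail over the keeper on the tray front and press the lever down past centre until it lies flat, so that the tray is held shut against its seal. Leave everything else on the table as it is.

Things in the scene. Friction and masses are not known exactly. Their poses are not given: they have to be found in the camera images.
- unit: the detergent dosing unit, a white steel box 270 mm wide (its y), fixed on the table. Origin: on the table under the middle of its mouth; x points into the unit, away from the tray front; z up. From x = 0 to 135 mm its top is flat, 100 mm above the table, and carries the latch in the middle (y = 0); behind that a control hump rises to 172 mm.
- tray (a joint): the pull-out tray, sliding on runners out of the unit's mouth along the unit's -x: m drawn out. 0 = its front meets the seal, 0.105 = fully out (a stop); about -0.0016 when the latch squeezes the seal. About 2 N of friction; it stays where it is left.
- tray_in (a point): centre of the tray's floor, 18 mm above the table. Inside, the tray is 98 mm along x and 240 mm along y, open on top, walls 26 mm high; in front stands its white fascia, 44 mm deep (x), 270 mm wide, its flat top 100 mm above the table. What is higher than 94 mm above the table does not pass into the mouth; a cartridge in the tray, rib up, reaches 78 mm. Axes as unit.
- grip_left (a point): middle of the left (+y) D-grip on top of the tray's fascia: a round horizontal bar 10 mm thick along y, 70 mm long, its axis 28 mm above the fascia's top; can be pinched from above across x
- grip_right (a point): the same, the right (-y) D-grip
- keeper (a point): middle of the fascia: where the axis of the bail's bar lies when hooked, 4 mm above the fascia's top. The keeper, a steel hook 26 mm wide and 14 mm high, stands just inward (+x) of this point; its lip, 4 mm thick, overhangs it to 6 mm in front (-x) of it, underside 6 mm and top 10 mm above it. Axes as unit.
- latch_pin (a point): the fixed pin that the lever turns on (along y), on the unit's top: 25 mm behind the mouth, 114 mm above the table. Axes as unit.
- lever (a joint): the latch's lever, a steel bar 22 mm wide, 73 mm long from its pin: rad. 0 = shut, flat, pointing to +x, its upper face 6 mm above the pin's axis; 1.57 = upright; stop at 2.0, leaning over the tray front. Stays where it is left (0.1 N m friction). Hooked and drawn back it is tight from about 0.95 on (some 6 N at the tip; let go, it springs back) until past centre, about 0.35; then it stays down.
- bail (a joint): swing of the bail (a steel wire loop) on the lever, rad: 0 when hooked and shut, grows as it folds up towards the lever, stop at 2.72 (start: about there, leaning back on the raised lever). It turns freely and falls by its weight. Its pin is in the lever, 24 mm from the lever's own pin, 8 deg below the lever's line.
- bail_bar (a point): middle of the bail's round cross bar: 8 mm thick, along y, 34 mm free between the loop's two 5 mm arms; 67 mm from the bail's pin. The bar can be pinched from above across x; moving it carries the lever along. Let down in front (-x) of the keeper it lies on the fascia's top; drawing the lever back then pulls it under the lip.
- cart1: a full detergent cartridge on the table, white plastic block 84 x 52 x 38 mm (x, y, z) with a grip rib on top, 50 mm long along x, 12 mm thick, 22 mm high; 0.26 kg, give or take. Origin: centre of its underside. There are two to four of them; None if absent
- cart2: a full detergent cartridge on the table, white plastic block 84 x 52 x 38 mm (x, y, z) with a grip rib on top, 50 mm long along x, 12 mm thick, 22 mm high; 0.26 kg, give or take. Origin: centre of its underside. There are two to four of them; None if absent
- cart3: a full detergent cartridge on the table, white plastic block 84 x 52 x 38 mm (x, y, z) with a grip rib on top, 50 mm long along x, 12 mm thick, 22 mm high; 0.26 kg, give or take. Origin: centre of its underside. There are two to four of them; None if absent
- cart4: a full detergent cartridge on the table, white plastic block 84 x 52 x 38 mm (x, y, z) with a grip rib on top, 50 mm long along x, 12 mm thick, 22 mm high; 0.26 kg, give or take. Origin: centre of its underside. There are two to four of them; None if absent
- spray: white spray-cleaner bottle, 72 mm across, 170 mm tall; a bystander, leave it alone. Origin: centre of its underside
- soap_carton: flat brown carton 95 x 62 x 32 mm, no rib; a bystander, leave it alone. Origin: centre of its underside
- scoop_cup: clear plastic measuring mug 72 mm across, 70 mm tall; a bystander, leave it alone. Origin: centre of its underside
- peg_tub: round white tub of wooden clothes pegs, 130 mm across, 60 mm high; a bystander, leave it alone. Origin: centre of its underside
- lint_brush: hand brush about 200 mm long; a bystander, leave it alone. Origin: centre of its underside
- jar: lidded glass jar 80 mm across, 110 mm tall; a bystander, leave it alone. Origin: centre of its underside
- sheet_box: brown box 120 x 75 x 50 mm; a bystander, leave it alone. Origin: centre of its underside
- empty1: an empty cartridge, left in the tray at the start (one or two of them; None if absent): same shape, size and axes as the full ones, 0.09 kg. Origin: centre of its underside
- empty2: an empty cartridge, left in the tray at the start (one or two of them; None if absent): same shape, size and axes as the full ones, 0.09 kg. Origin: centre of its underside
- crate_in (a point): centre of the inner floor (5 mm above the table) of the returns crate, an open grey box on the table, fixed, 140 mm along its x and 200 mm along its y, 70 mm high, walls 5 mm
Not all that is in view belongs to the job. What is shaped like the cart4 but green or yellow is not meant.

How it is judged:
By the outcome, as a careful person would: the job done as asked, in the order asked, and still so for the second after the job is handed in, with the robot touching nothing.
Of cart1, cart2, cart3, cart4 only 2 to 4 are there at a start; the rules pass over those that are not, and their reading is None.
Of empty1, empty2 only 1 to 2 are there at a start; the rules pass over those that are not, and their reading is None.
At some moment in a run one of cart1, cart2, cart3, cart4 may be knocked a few centimetres aside while the robot is not near it.
Once in a run the grip may slacken for a moment while it holds something.
It also fails if it takes over 210 s, if anything falls off the work surface, if the arm or the gripper's body presses on something with over 40 N, if the wrist force passes 120 N, or if a joint passes its speed limit or range.

## Working session

There is one attempt and no reset: what is moved stays moved. The work goes in short steps, Python scripts to look and compute and a tool call to move; the robot and the scene stay as the last step left them, time stands still between calls to the robot, and variables do not carry over. Pictures are saved under pics/ and viewed, at most 14 in all, crops included, and the job is handed in when it is done.

Besides the shell and the picture viewer there is one more tool, called in YAML: its name, and indented under it one key for each argument. jog_arm: Moves the arm, as the interface text tells. Shift numbers are shares of 80 mm and turn numbers shares of 0.1 rad, none past 1 either way. Its arguments: {"type":"object","properties":{"targets":{"type":"array","items":{"type":"object","properties":{"xyz":{"type":"array","items":{"type":"number"}},"spin":{"type":"number"}}}},"gripper":{"type":"number"}},"required":["targets"]}

```bash
ls; mkdir -p pics; cat > h.py <<'E'
import numpy as np,cv2
from plant import bot
from scipy.spatial.transform import Rotation as R
def snap(cam,fn):
    c=bot.get_calibration(cam); im=np.array(bot.capture(cam)); cv2.imwrite('pics/'+fn+'.png',im)
    np.savez('pics/'+fn+'.npz',**{k:np.array(v) for k,v in c.items()}); return im,c
def ld(fn): 
    d=np.load('pics/'+fn+'.npz'); return {k:d[k] for k in d}
def ray(c,u,v):
    f=200/np.tan(np.radians(float(c['vfov']))/2)
    d=np.array(c['rotation'])@np.array([(u-c['cx'])/f,(v-c['cy'])/f,1.0]); return np.array(c['eye'],float),d/np.linalg.norm(d)
def atz(c,u,v,z):
    e,d=ray(c,u,v); return (e+d*(z-e[2])/d[2]).round(1)
def tri(c1,p1,c2,p2):
    a,b=ray(c1,*p1);e,d=ray(c2,*p2)
    s=np.linalg.lstsq(np.stack([b,-d],1),e-a,rcond=None)[0]
    x,y=a+b*s[0],e+d*s[1]; return ((x+y)/2).round(1),np.linalg.norm(x-y).round(1)
def proj(c,p):
    f=200/np.tan(np.radians(float(c['vfov']))/2)
    q=np.array(c['rotation']).T@(np.array(p,float)-c['eye']); return (q[:2]/q[2]*f+[c['cx'],c['cy']]).round(1)
E
python3 - <<'E'
from h import *
for n in('scene','side','wrist'):
    im,c=snap(n,n+'0'); print(n,{k:np.round(v,3).tolist() for k,v in c.items()})
o=bot.get_obs(); print(o)
a=cv2.imread('pics/scene0.png');b=cv2.imread('pics/side0.png')
cv2.imwrite('pics/s0.png',cv2.resize(a,(800,500)));cv2.imwrite('pics/d0.png',cv2.resize(b,(800,500)))
E
```

```text
pics
scene {'vfov': 43.741, 'cx': 316.808, 'cy': 197.959, 'eye': [1786.087, -808.407, 1206.136], 'rotation': [-2.194, -0.006, 1.03]}
side {'vfov': 49.499, 'cx': 314.317, 'cy': 198.979, 'eye': [162.396, 1061.698, 1103.803], 'rotation': [-2.314, -0.004, -2.847]}
wrist {'vfov': 65.966, 'cx': 322.757, 'cy': 197.226, 'eye': [47.95, 529.59, 382.024], 'rotation': [2.835, 0.002, 1.327]}
{'time': 0.15, 'joint_positions': array([ 1.18002294e+00,  3.42568721e-01,  1.52475160e+00, -2.33761078e-05,
        1.27539453e+00, -1.46020715e-01]), 'dq': array([ 0.00152752, -0.0015996 , -0.00164791, -0.00109251, -0.00027037,
       -0.00196593]), 'tau': array([ 1.37326253e-03, -4.31473160e+01, -2.44358540e+01,  7.17068184e-02,
        5.37852407e-02, -8.51560094e-05]), 'tool_pos': array([127.09159102, 509.06060878, 198.4175444 ]), 'tcp_rot': array([-3.14047914e+00, -1.41165035e-04,  2.89684672e+00]), 'contact_force': array([ 0.79055445, -0.2849379 , -0.51323318]), 'moment': array([-0.00771513,  0.02117789,  0.00544017]), 'finger_force': 0.0, 'grip_width': 91.66230391076053}
```

View pics/s0.png

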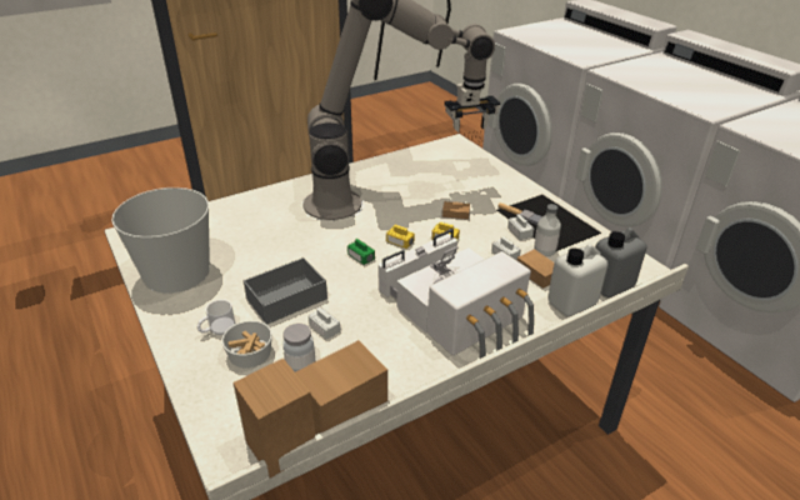

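View pics/d0.png

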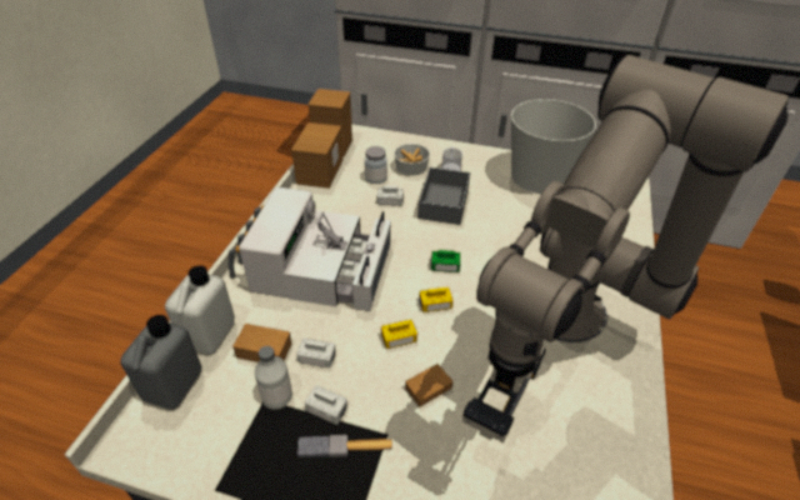

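The scene shows three white full cartridges: side view 800-px at (317,351), (326,403) and (390,196). It also shows the unit with its latch at about (330,240), the crate at (445,195), and green and yellow decoys in front of the tray.

```bash
sed -i "s/np.array(c\['rotation'\])/rot(c)/g" h.py; cat >> h.py <<'E'
def rot(c): return R.from_euler('xyz',np.array(c['rotation'],float)).as_matrix()
E
python3 - <<'E'
from h import *
s=ld('scene0');d=ld('side0')
S=lambda u,v:(u*.8,v*.8)
for n,p,q in [('cartA',(317,348),(506,243)),('cartB',(326,400),(521,224)),('cartC',(390,193),(324,318)),('crate centre',(444,197),(286,293)),('green',(446,257),(361,248)),('yel1',(436,296),(400,234)),('yel2',(399,331),(445,231)),('gripR',(384,222),(393,258)),('gripL',(363,268),(444,236)),('jar',(376,152),(299,330)),('spray',(268,352),(552,208))]:
    print(n,tri(d,S(*p),s,S(*q)))
a=cv2.imread('pics/scene0.png')[165:290,285:445];b=cv2.imread('pics/side0.png')[145:260,180:340]
cv2.imwrite('pics/c1.png',np.vstack([cv2.resize(a,(400,312),interpolation=2),cv2.resize(b,(400,288),interpolation=2)]))
E
```

```text
cartA (array([564.2, 348.3,  43.8]), np.float64(1.2))
cartB (array([493.3, 470.6,  36.2]), np.float64(1.3))
cartC (array([ 581.8, -309.4,   35.1]), np.float64(3.3))
crate centre (array([ 411.5, -354. ,   23.2]), np.float64(0.6))
green (array([339.5, -63.3,  35.3]), np.float64(0.3))
yel1 (array([331.8,  88.5,  32. ]), np.float64(1.3))
yel2 (array([392.4, 229.4,  30.6]), np.float64(3.1))
gripR (array([528.3, -60.7, 118.2]), np.float64(8.5))
gripL (array([520.3, 130.6, 121.6]), np.float64(1.0))
jar (array([ 665.4, -416.2,  110.1]), np.float64(0.3))
spray (array([614.6, 472. , 165.7]), np.float64(3.7))
```

View pics/c1.png

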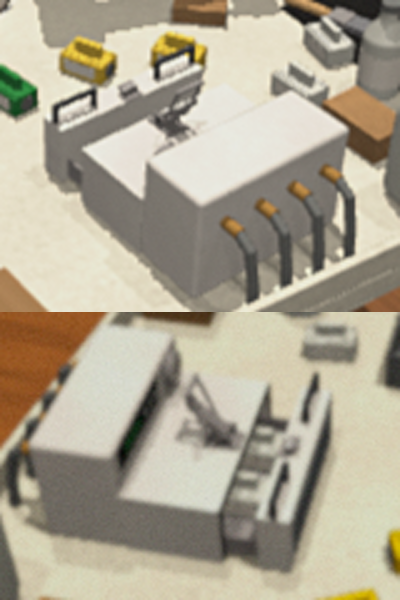

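jog_arm:
  targets:
    - {"xyz": [-0.25,0,-0.25],"spin": -1}
    - {"xyz": [-0.5,0,-0.25],"spin": -1}
    - {"xyz": [-0.5,0,-0.25],"spin": -1}
    - {"xyz": [-0.5,0,-0.25],"spin": -1}
    - {"xyz": [-0.5,0,-0.25],"spin": -1}
    - {"xyz": [-0.5,0,-0.25],"spin": -1}
    - {"xyz": [-0.5,0,-0.25],"spin": -1}
    - {"xyz": [-0.5,0,0],"spin": -1}
    - {"xyz": [-0.5,0,0],"spin": -1}
    - {"xyz": [-0.5,0,0],"spin": -1}
  gripper: 100

```text
time: 1.4
tool_pos: [476.4, 585.8, 338.5]
tcp_rot: [3.141, 0.001, -2.413]
contact_force: [1.5, 0.5, 0.8]
grip_width: 91.9
finger_force: 0.0
```

The crops show the tray about 40 mm out with the lever raised (bail folded onto it), D-grips at the fascia's ends and something inside the tray.

```bash
cat >> h.py <<'E'
def plan(x,y,z,yaw,n=10,start=None):
    """rows of (shift share in tool axes, spin share) to the target; tool pointing down"""
    o=bot.get_obs(); p=np.array(o['tool_pos']); w=o['tcp_rot'][2]
    if start: p=np.array(start[:3],float); w=start[3]
    dy=(yaw-w+np.pi)%(2*np.pi)-np.pi
    st=(np.array([x,y,z])-p)/n
    for i in range(n):
        a=w+dy*i/n; X=np.array([np.cos(a),np.sin(a),0]);Y=np.array([np.sin(a),-np.cos(a),0])
        print('%.2f %.2f %.2f | %.2f'%(st@X/80,st@Y/80,-st[2]/80,-dy/n/.1))
E
python3 - <<'E'
from h import *
snap('wrist','w1')
plan(480,60,400,1.571,23)
E
```

```text
0.19 -0.21 -0.04 | 1.00
0.17 -0.23 -0.04 | 1.00
0.15 -0.25 -0.04 | 1.00
0.12 -0.26 -0.04 | 1.00
0.09 -0.27 -0.04 | 1.00
0.07 -0.28 -0.04 | 1.00
0.04 -0.28 -0.04 | 1.00
0.01 -0.29 -0.04 | 1.00
-0.02 -0.29 -0.04 | 1.00
-0.05 -0.28 -0.04 | 1.00
-0.08 -0.28 -0.04 | 1.00
-0.10 -0.27 -0.04 | 1.00
-0.13 -0.26 -0.04 | 1.00
-0.16 -0.24 -0.04 | 1.00
-0.18 -0.22 -0.04 | 1.00
-0.20 -0.21 -0.04 | 1.00
-0.22 -0.18 -0.04 | 1.00
-0.24 -0.16 -0.04 | 1.00
-0.25 -0.14 -0.04 | 1.00
-0.26 -0.11 -0.04 | 1.00
-0.27 -0.08 -0.04 | 1.00
-0.28 -0.06 -0.04 | 1.00
-0.29 -0.03 -0.04 | 1.00
```

jog_arm:
  targets:
    - {"xyz": [0.19,-0.21,-0.04],"spin": 1}
    - {"xyz": [0.17,-0.23,-0.04],"spin": 1}
    - {"xyz": [0.15,-0.25,-0.04],"spin": 1}
    - {"xyz": [0.12,-0.26,-0.04],"spin": 1}
    - {"xyz": [0.09,-0.27,-0.04],"spin": 1}
    - {"xyz": [0.07,-0.28,-0.04],"spin": 1}
    - {"xyz": [0.04,-0.28,-0.04],"spin": 1}
    - {"xyz": [0.01,-0.29,-0.04],"spin": 1}
    - {"xyz": [-0.02,-0.29,-0.04],"spin": 1}
    - {"xyz": [-0.05,-0.28,-0.04],"spin": 1}

```text
time: 2.7
tool_pos: [471.9, 355.1, 370.6]
tcp_rot: [3.14, 0.0, 2.864]
contact_force: [0.1, 0.1, 0.1]
grip_width: 91.7
finger_force: 0.0
```

jog_arm:
  targets:
    - {"xyz": [-0.08,-0.28,-0.04],"spin": 1}
    - {"xyz": [-0.1,-0.27,-0.04],"spin": 1}
    - {"xyz": [-0.13,-0.26,-0.04],"spin": 1}
    - {"xyz": [-0.16,-0.24,-0.04],"spin": 1}
    - {"xyz": [-0.18,-0.22,-0.04],"spin": 1}
    - {"xyz": [-0.2,-0.21,-0.04],"spin": 1}
    - {"xyz": [-0.22,-0.18,-0.04],"spin": 1}
    - {"xyz": [-0.24,-0.16,-0.04],"spin": 1}
    - {"xyz": [-0.25,-0.14,-0.04],"spin": 1}
    - {"xyz": [-0.26,-0.11,-0.04],"spin": 1}

```text
time: 3.95
tool_pos: [471.6, 125.7, 402.0]
tcp_rot: [3.141, -0.001, 1.864]
contact_force: [0.7, -0.0, -0.1]
grip_width: 91.5
finger_force: 0.0
```

jog_arm:
  targets:
    - {"xyz": [-0.27,-0.08,-0.04],"spin": 1}
    - {"xyz": [-0.28,-0.06,-0.04],"spin": 1}
    - {"xyz": [-0.29,-0.03,-0.04],"spin": 1}
    - {"xyz": [0,0,0],"spin": 0}
    - {"xyz": [0,0,0],"spin": 0}
    - {"xyz": [0,0,0],"spin": 0}
    - {"xyz": [0,0,0],"spin": 0}
    - {"xyz": [0,0,0],"spin": 0}
    - {"xyz": [0,0,0],"spin": 0}
    - {"xyz": [0,0,0],"spin": 0}

```text
time: 5.2
tool_pos: [473.2, 57.7, 412.1]
tcp_rot: [3.14, -0.001, 1.569]
contact_force: [-0.1, -0.3, 0.6]
grip_width: 91.7
finger_force: 0.0
```

```bash
python3 - <<'E'
from h import *
im,c=snap('wrist','w2')
cv2.imwrite('pics/w2v.png',cv2.resize(im,(800,500)))
E
```

```text
(no output)
```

View pics/w2v.png

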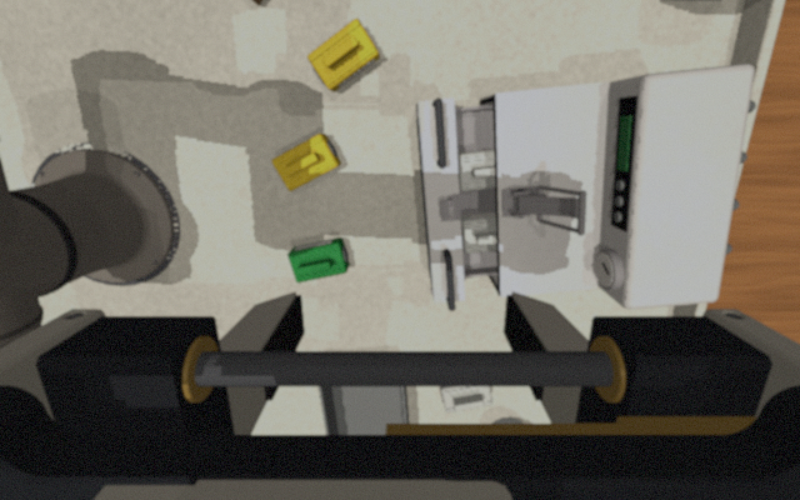

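Top view: left grip centre (440,133), right grip (450,280), keeper (450,207), mouth edge from (494,96) to (499,293), lever pin about (512,203), bail bar about (582,212). Two empties are visible in the tray at (480,165) and (482,240).

```bash
python3 - <<'E'
from h import *
w=ld('w2');d=ld('side0');s=ld('scene0')
S=lambda u,v:(u*.8,v*.8)
g=lambda u,v,z:atz(w,*S(u,v),z)
L=g(440,133,128);Rr=g(450,280,128);print('L,R',L,Rr, np.degrees(np.arctan2(-(L-Rr)[0],(L-Rr)[1])),np.linalg.norm(L-Rr))
a=g(494,96,100);b=g(499,293,100);print('mouth',a,b,(a+b)/2,np.degrees(np.arctan2(-(a-b)[0],(a-b)[1])))
print('keeper',g(450,207,112),'fascia front',g(418,102,100),g(434,304,100))
# side crop c1: scale 2.5, origin 180,145 ; lower half starts y=312
q=lambda u,v:(180+u/2.5,145+(v-312)/2.5)
print(tri(w,S(440,133),d,q(276,490)),tri(w,S(450,280),d,q(312,398)))
print('keeper',tri(w,S(450,207),d,q(292,443)))
print('bailbar',tri(w,S(582,212),d,q(193,380)))
E
```

```text
L,R [516.6 131.1 128. ] [534.8 -53.6 128. ] 5.627653776234768 185.59453116942856
mouth [582.9 173.2 100. ] [607.9 -85.  100. ] [595.4  44.1 100. ] 5.530376857244165
keeper [533.3  40.2 112. ] fascia front [491.7 166.5 100. ] [ 517.  -101.8  100. ]
(array([519.3, 131.2, 113.9]), np.float64(2.8)) (array([535.5, -61.4, 110.5]), np.float64(3.2))
keeper (array([531.5,  40. , 113.5]), np.float64(3.5))
bailbar (array([660.1,  53.4, 202.5]), np.float64(0.4))
```

jog_arm:
  targets:
    - {"xyz": [0,0,0],"spin": -0.99}
    - {"xyz": [0.215,0.157,0.5],"spin": 0}
    - {"xyz": [0.215,0.157,0.5],"spin": 0}
    - {"xyz": [0.215,0.157,0.5],"spin": 0}
    - {"xyz": [0.215,0.157,0.5],"spin": 0}
    - {"xyz": [0,0,0.5],"spin": 0}
    - {"xyz": [0,0,0.4],"spin": 0}
    - {"xyz": [0,0,0.3],"spin": 0}
    - {"xyz": [0,0,0.2],"spin": 0}
    - {"xyz": [0,0,0],"spin": 0}
  gripper: 45

```text
time: 6.5
tool_pos: [516.1, 131.3, 139.2]
tcp_rot: [-3.14, -0.001, 1.667]
contact_force: [-0.2, 0.1, 1.3]
grip_width: 41.2
finger_force: 0.0
```

```bash
python3 - <<'E'
from h import *
im,c=snap('wrist','w3')
w2=ld('w2')
cv2.imwrite('pics/w3v.png',im)
o=bot.get_obs();print(o['tool_pos'],o['tcp_rot']); print(proj(c,[516.6,131.1,128]),proj(c,o['tool_pos']))
E
```

```text
[516.78493411 131.37991739 140.2510055 ] [ 3.14102218e+00 -1.37644109e-03  1.66752361e+00]
[322.7 226.5] [323.  233.5]
```

View pics/w3v.png

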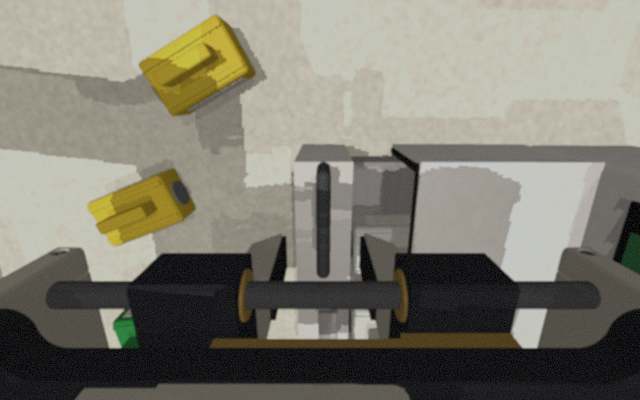

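The bar runs at column 323, exactly between the fingers, spanning rows 163–278.

jog_arm:
  targets:
    - {"xyz": [0,0,0.15],"spin": 0}
    - {"xyz": [0,0,0.15],"spin": 0}
    - {"xyz": [0,0,0.08],"spin": 0}
    - {"xyz": [0,0,0],"spin": 0}
    - {"xyz": [0,0,0],"spin": 0}
    - {"xyz": [0,0,0],"spin": 0}
    - {"xyz": [0,0,0],"spin": 0}
    - {"xyz": [0,0,0],"spin": 0}
    - {"xyz": [0,0,0],"spin": 0}
    - {"xyz": [0,0,0],"spin": 0}

```text
time: 7.8
tool_pos: [516.9, 131.5, 109.9]
tcp_rot: [3.14, -0.001, 1.668]
contact_force: [0.7, -0.2, -0.6]
grip_width: 41.0
finger_force: 0.0
```

jog_arm:
  targets:
    - {"xyz": [0,0,0],"spin": 0}
    - {"xyz": [0,0,0],"spin": 0}
    - {"xyz": [0,0,0],"spin": 0}
    - {"xyz": [0,0,0],"spin": 0}
    - {"xyz": [0,-0.1,0],"spin": 0}
    - {"xyz": [0,-0.13,0],"spin": 0}
    - {"xyz": [0,-0.13,0],"spin": 0}
    - {"xyz": [0,-0.13,0],"spin": 0}
    - {"xyz": [0,-0.13,0],"spin": 0}
    - {"xyz": [0,-0.05,0],"spin": 0}
  gripper: 0

```text
time: 9.05
tool_pos: [462.8, 126.2, 109.9]
tcp_rot: [3.14, -0.001, 1.668]
contact_force: [0.5, -0.8, -0.2]
grip_width: 0.2
finger_force: 0.0
```

jog_arm:
  targets:
    - {"xyz": [0,-0.03,0],"spin": 0}
    - {"xyz": [0,0,0],"spin": 0}
    - {"xyz": [0,0,0],"spin": 0}
    - {"xyz": [0,0,0],"spin": 0}
    - {"xyz": [0,0,0],"spin": 0}
    - {"xyz": [0,0,0],"spin": 0}
    - {"xyz": [0,0,0],"spin": 0}
    - {"xyz": [0,0,0],"spin": 0}
    - {"xyz": [0,0,0],"spin": 0}
    - {"xyz": [0,0,0],"spin": 0}

```text
time: 10.3
tool_pos: [461.1, 126.1, 109.8]
tcp_rot: [3.14, -0.001, 1.668]
contact_force: [0.2, -0.2, 0.4]
grip_width: 0.3
finger_force: 0.0
```

```bash
python3 - <<'E'
from h import *
im,c=snap('wrist','w4'); im2,c2=snap('side','side4')
cv2.imwrite('pics/v4.png',np.vstack([cv2.resize(im[100:400,100:640],(720,400)), cv2.resize(im2[140:260,180:340],(267,200))[:, :267] if 0 else cv2.copyMakeBorder(cv2.resize(im2[140:260,180:340],(267,200)),0,0,0,453,0)]))
E
```

```text
(no output)
```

View pics/v4.png

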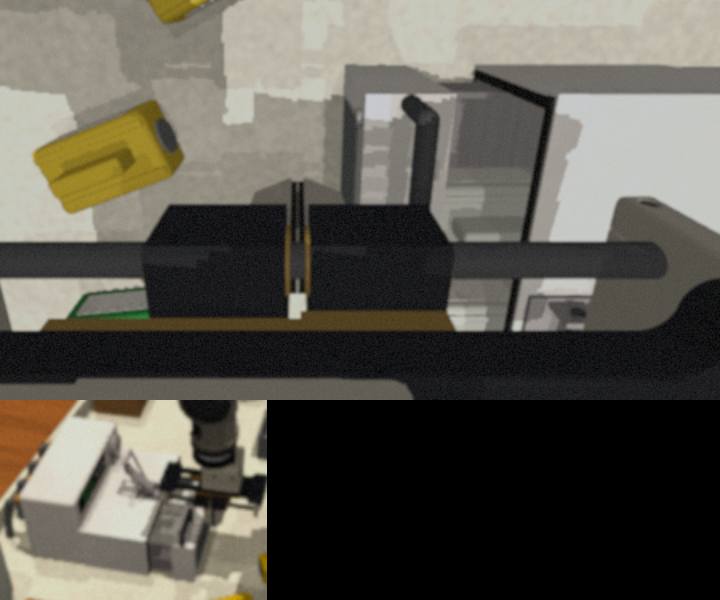

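The fingers are shut on nothing; the bar now stands at crop column 425, right of the fingers, so the grip was lost and the tray moved only a little.

```bash
python3 - <<'E'
from h import *
w=ld('w4'); p=atz(w,100+424*.75,100+150*.75,128); print(p)
u=np.array([.9953,.0965]); m=np.array([595.4,44.1]); print((p[:2]-m)@u, (np.array([516.6,131.1])-m)@u)
E
```

```text
[513.9 152.1 128. ]
-70.69495 -70.03413999999995
```

```bash
python3 - <<'E'
from h import *
w=ld('w2');v=ld('w3');x=ld('w4');d=ld('side0')
S=lambda u,v:(u*.8,v*.8)
print(tri(w,S(437,101),v,(323,166)),tri(w,S(443,165),v,(323,276)))
# w3->w4 baseline in x
print('bar end +y',tri(v,(323,166),x,(100+410*.75,100+103*.75)))
print('yel2 rib etc', tri(v,(213,20),x,(100+185*.75,100)))
print('mouth corner',tri(w,S(494,96),v,(416,160)),tri(v,(416,160),x,(100+552*.75,100+105*.75)))
print('fascia rear corner',tri(v,(352,158),x,(100+458*.75,100+95*.75)))
# yellow1 corner: front right top in v3 and v4
print('yel1 rib ends',tri(v,(103,222),x,(100+68*.75,100+183*.75)),tri(v,(153,205),x,(100+133*.75,100+158*.75)))
# crop of two wrist pics enlarged for accurate reading
a=cv2.imread('pics/w1.png'); cv2.imwrite('pics/w1v.png',cv2.resize(a,(800,500)))
E
```

```text
(array([513.7, 167.6, 102.8]), np.float64(1.2)) (array([520.6,  94.8, 131.5]), np.float64(0.5))
bar end +y (array([513.2, 166.2,  98.4]), np.float64(1.2))
yel2 rib etc (array([470.8, 215.4, 276.2]), np.float64(45.1))
mouth corner (array([587.9, 174.7,  76.8]), np.float64(0.2)) (array([579. , 175.6, 103.9]), np.float64(6.4))
fascia rear corner (array([533.1, 174.4, 104.4]), np.float64(2.9))
yel1 rib ends (array([338.3, 100.7,  88.2]), np.float64(0.3)) (array([361.2, 105.2,  54.3]), np.float64(1.5))
```

View pics/w1v.png

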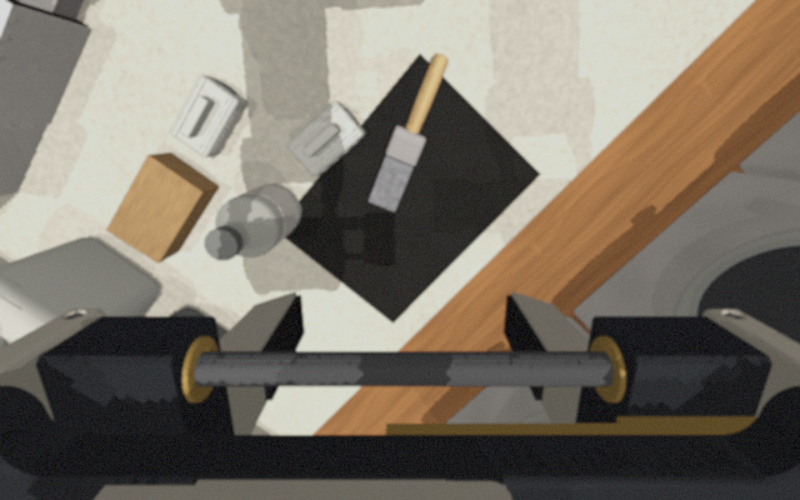

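In w1: cart A's rib centre is at (202,117), cart B's at (322,142), the mat corner at (420,55), and the brush handle end at (441,57). Next I check the table's true height with wide baselines.

```bash
python3 - <<'E'
from h import *
w=ld('w1');w2=ld('w2');d=ld('side0');s=ld('scene0')
S=lambda u,v:(u*.8,v*.8)
for n,p,q in [('A rib',(202,117),(317,346)),('B rib',(322,142),(327,399)),('handle',(441,57),(390,444)),('cartonA corner',(158,154),(0,0))][:3]:
    print(n,tri(w,S(*p),d,S(*q)))
a=cv2.imread('pics/side0.png')
cv2.imwrite('pics/c2.png',np.vstack([cv2.resize(a[150:250,200:330],(780,600),interpolation=2)]))
E
```

```text
A rib (array([560. , 357.1,  64.3]), np.float64(1.8))
B rib (array([492.9, 471.2,  42.1]), np.float64(6.4))
handle (array([328.7, 514.5,  10.7]), np.float64(2.2))
```

View pics/c2.png

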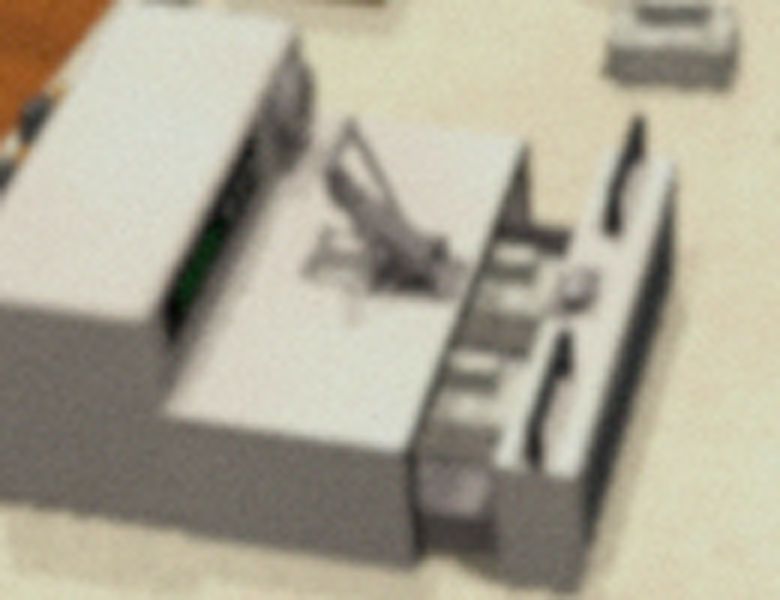

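```bash
python3 - <<'E'
from h import *
w2=ld('w2');d=ld('side0')
S=lambda u,v:(u*.8,v*.8); q=lambda u,v:(200+u/6,150+v/6)
for n,p,r in [('mouth L',(495,95),(410,452)),('mouth R',(499,293),(524,140)),('fascia L',(418,102),(580,472)),('fascia R',(434,304),(672,155)),('keeper',(450,207),(580,285)),('barL +y end',(437,101),(538,445)),('barL -y end',(444,166),(568,338)),('barR +',(448,252),(612,218)),('barR -',(453,307),(637,122)),('barL mid',(440,133),(550,390))]:
    print(n,tri(w2,S(*p),d,q(*r)))
print(proj(w2,[516.6,131.1,128])/.8, (proj(d,[516.6,131.1,128])-[200,150])*6,(proj(d,[516.6,131.1,110])-[200,150])*6)
E
```

```text
mouth L (array([583.4, 174.3,  95.2]), np.float64(3.4))
mouth R (array([607.1, -83.1, 104.1]), np.float64(0.7))
fascia L (array([490. , 166. ,  99.9]), np.float64(3.6))
fascia R (array([ 518.1, -101.4,   99.8]), np.float64(2.3))
keeper (array([531.8,  40. , 112.9]), np.float64(3.0))
barL +y end (array([512.2, 166.5, 114.2]), np.float64(2.4))
barL -y end (array([521.3,  92.2, 122.1]), np.float64(3.7))
barR + (array([531.8, -20.3, 112.9]), np.float64(1.9))
barR - (array([539.8, -94.1, 125.7]), np.float64(1.5))
barL mid (array([516.9, 130.8, 119.8]), np.float64(1.0))
[440. 133.] [549.  379.8] [550.2 403.2]
```

jog_arm:
  targets:
    - {"xyz": [0,0,-0.3],"spin": 0}
    - {"xyz": [0,0,-0.3],"spin": 0}
    - {"xyz": [0,0.2,0],"spin": 0}
    - {"xyz": [0,0.25,0],"spin": 0}
    - {"xyz": [0,0.25,0],"spin": 0}
    - {"xyz": [0,0,0],"spin": 0}
    - {"xyz": [0,0,0.3],"spin": 0}
    - {"xyz": [0,0,0.2],"spin": 0}
    - {"xyz": [0,0,0.12],"spin": 0}
    - {"xyz": [0,0,0],"spin": 0}
  gripper: 45

```text
time: 11.65
tool_pos: [516.2, 131.4, 108.0]
tcp_rot: [-3.142, -0.001, 1.668]
contact_force: [0.6, 0.9, 0.0]
grip_width: 41.2
finger_force: 0.0
```

jog_arm:
  targets:
    - {"xyz": [0,0,0],"spin": 0}
    - {"xyz": [0,0,0],"spin": 0}
    - {"xyz": [0,0,0],"spin": 0}
    - {"xyz": [0,0,0],"spin": 0}
    - {"xyz": [0,0,0],"spin": 0}
    - {"xyz": [0,0,0],"spin": 0}
    - {"xyz": [0,0,0],"spin": 0}
    - {"xyz": [0,0,0],"spin": 0}
    - {"xyz": [0,0,0],"spin": 0}
    - {"xyz": [0,0,0],"spin": 0}
  gripper: 0

```text
time: 12.9
tool_pos: [516.9, 131.5, 108.3]
tcp_rot: [3.14, -0.001, 1.668]
contact_force: [0.1, 0.5, 0.8]
grip_width: 0.5
finger_force: 0.0
```

```bash
python3 - <<'E'
from h import *
a,c=snap('wrist','w5'); b,c2=snap('side','side5'); s,c3=snap('scene','scene5')
o=bot.get_obs(); print(proj(c2,o['tool_pos']),proj(c3,o['tool_pos']))
t=cv2.resize(a[100:300,200:520],(640,400))
bb=cv2.resize(b[170:260,240:360],(266,200));ss=cv2.resize(s[165:265,290:423],(266,200))
cv2.imwrite('pics/v5.png',np.vstack([t,cv2.copyMakeBorder(np.hstack([bb,ss]),0,0,0,640-532,0)]))
E
```

```text
[291.6 217.6] [354.8 191.2]
```

View pics/v5.png

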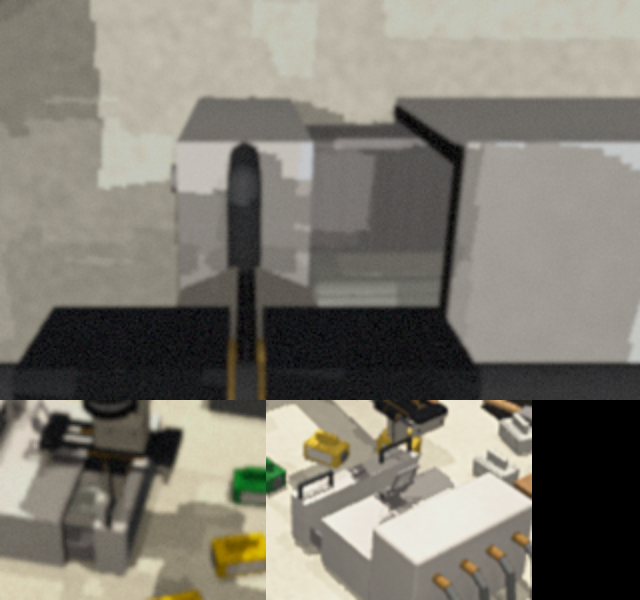

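The fingertips appear at row about 235 rather than the predicted 218, with the bar running on beneath them. So the real tips sit some 29 mm short of the reported TCP and closed above the bar. I'll descend carefully and watch the force.

jog_arm:
  targets:
    - {"xyz": [0,0,0],"spin": 0}
    - {"xyz": [0,0,0],"spin": 0}
    - {"xyz": [0,0,0],"spin": 0}
    - {"xyz": [0,0,0],"spin": 0}
    - {"xyz": [0,0,0.03],"spin": 0}
    - {"xyz": [0,0,0.03],"spin": 0}
    - {"xyz": [0,0,0.03],"spin": 0}
    - {"xyz": [0,0,0.03],"spin": 0}
    - {"xyz": [0,0,0.02],"spin": 0}
    - {"xyz": [0,0,0],"spin": 0}
  gripper: 45

```text
time: 14.3
tool_pos: [516.8, 131.5, 97.0]
tcp_rot: [3.141, -0.001, 1.668]
contact_force: [0.6, 0.2, 0.8]
grip_width: 41.1
finger_force: 0.0
```

jog_arm:
  targets:
    - {"xyz": [0,0,0.03],"spin": 0}
    - {"xyz": [0,0,0.03],"spin": 0}
    - {"xyz": [0,0,0.03],"spin": 0}
    - {"xyz": [0,0,0.03],"spin": 0}
    - {"xyz": [0,0,0.03],"spin": 0}
    - {"xyz": [0,0,0],"spin": 0}
    - {"xyz": [0,0,0],"spin": 0}
    - {"xyz": [0,0,0],"spin": 0}
    - {"xyz": [0,0,0],"spin": 0}
    - {"xyz": [0,0,0],"spin": 0}

```text
time: 15.55
tool_pos: [516.9, 131.5, 85.2]
tcp_rot: [3.14, -0.001, 1.668]
contact_force: [0.4, -1.3, -0.1]
grip_width: 41.1
finger_force: 0.0
```

jog_arm:
  targets:
    - {"xyz": [0,0,0],"spin": 0}
    - {"xyz": [0,0,0],"spin": 0}
    - {"xyz": [0,0,0],"spin": 0}
    - {"xyz": [0,0,0],"spin": 0}
    - {"xyz": [0,0,0],"spin": 0}
    - {"xyz": [0,0,0],"spin": 0}
    - {"xyz": [0,0,0],"spin": 0}
    - {"xyz": [0,0,0],"spin": 0}
    - {"xyz": [0,0,0],"spin": 0}
    - {"xyz": [0,0,0],"spin": 0}
  gripper: 0

```text
time: 16.8
tool_pos: [516.8, 131.5, 85.1]
tcp_rot: [3.141, -0.001, 1.668]
contact_force: [-1.4, 0.2, 0.3]
grip_width: 9.0
finger_force: 30.0
```

Gripped now (9 mm, 30 N). The offset is confirmed; I pull the tray.

jog_arm:
  targets:
    - {"xyz": [0,-0.1,0],"spin": 0}
    - {"xyz": [0,-0.12,0],"spin": 0}
    - {"xyz": [0,-0.12,0],"spin": 0}
    - {"xyz": [0,-0.12,0],"spin": 0}
    - {"xyz": [0,-0.12,0],"spin": 0}
    - {"xyz": [0,-0.08,0],"spin": 0}
    - {"xyz": [0,-0.03,0],"spin": 0}
    - {"xyz": [0,-0.01,0],"spin": 0}
    - {"xyz": [0,0,0],"spin": 0}
    - {"xyz": [0,0,0],"spin": 0}

```text
time: 18.05
tool_pos: [461.5, 126.2, 85.1]
tcp_rot: [3.14, -0.002, 1.668]
contact_force: [2.5, 1.5, -2.2]
grip_width: 8.7
finger_force: 30.0
```

jog_arm:
  targets:
    - {"xyz": [0,-0.01,0],"spin": 0}
    - {"xyz": [0,-0.01,0],"spin": 0}
    - {"xyz": [0,-0.01,0],"spin": 0}
    - {"xyz": [0,0,0],"spin": 0}
    - {"xyz": [0,0,0],"spin": 0}
    - {"xyz": [0,0,0],"spin": 0}
    - {"xyz": [0,0,0],"spin": 0}
    - {"xyz": [0,0,0],"spin": 0}
    - {"xyz": [0,0,0],"spin": 0}
    - {"xyz": [0,0,0],"spin": 0}

```text
time: 19.3
tool_pos: [461.6, 126.2, 85.2]
tcp_rot: [3.135, -0.002, 1.667]
contact_force: [11.5, 3.9, -10.1]
grip_width: 9.2
finger_force: 30.0
```

The tray is at its stop (11 N). I ease off, release, rise, and turn for a look into the tray.

jog_arm:
  targets:
    - {"xyz": [0,0.03,0],"spin": 0}
    - {"xyz": [0,0,0],"spin": 0}
    - {"xyz": [0,0,0],"spin": 0}
    - {"xyz": [0,0,0],"spin": 0}
    - {"xyz": [0,0,0],"spin": 0}
    - {"xyz": [0,0,0],"spin": 0}
    - {"xyz": [0,0,0],"spin": 0}
    - {"xyz": [0,0,0],"spin": 0}
    - {"xyz": [0,0,0],"spin": 0}
    - {"xyz": [0,0,0],"spin": 0}
  gripper: 35

```text
time: 20.55
tool_pos: [461.1, 126.1, 85.0]
tcp_rot: [3.14, -0.001, 1.668]
contact_force: [-1.3, 0.1, 0.2]
grip_width: 32.2
finger_force: 0.0
```

jog_arm:
  targets:
    - {"xyz": [0,0,-0.5],"spin": 0}
    - {"xyz": [0,0,-0.5],"spin": 0}
    - {"xyz": [0,0,-0.5],"spin": 0}
    - {"xyz": [0,0,-0.5],"spin": 0}
    - {"xyz": [0,0,-0.5],"spin": 0}
    - {"xyz": [0,0,-0.5],"spin": -0.71}
    - {"xyz": [0,0,0],"spin": -1}
    - {"xyz": [0,0,0],"spin": -1}
    - {"xyz": [0,0,0],"spin": -1}
    - {"xyz": [0,0,0],"spin": -1}

```text
time: 21.8
tool_pos: [460.8, 125.7, 325.0]
tcp_rot: [3.14, -0.001, 2.142]
contact_force: [-0.3, 0.4, 0.5]
grip_width: 32.0
finger_force: 0.0
```

jog_arm:
  targets:
    - {"xyz": [0,0,0],"spin": -1}
    - {"xyz": [0,0,0],"spin": -1}
    - {"xyz": [0,0,0],"spin": -1}
    - {"xyz": [0,0,0],"spin": -1}
    - {"xyz": [0,0,0],"spin": -1}
    - {"xyz": [0,0,0],"spin": -1}
    - {"xyz": [0,0,0],"spin": -1}
    - {"xyz": [0,0,0],"spin": -1}
    - {"xyz": [0,0,0],"spin": -1}
    - {"xyz": [0,0,0],"spin": -1}

```text
time: 23.05
tool_pos: [460.8, 125.7, 325.0]
tcp_rot: [3.14, 0.001, -3.141]
contact_force: [-0.6, -0.7, -0.1]
grip_width: 32.1
finger_force: 0.0
```

jog_arm:
  targets:
    - {"xyz": [-0.2,-0.3,0],"spin": -1}
    - {"xyz": [-0.2,-0.3,0],"spin": 0}
    - {"xyz": [-0.2,-0.3,0],"spin": 0}
    - {"xyz": [-0.2,-0.3,0],"spin": 0}
    - {"xyz": [0,0,0],"spin": 0}
    - {"xyz": [0,0,0],"spin": 0}
    - {"xyz": [0,0,0],"spin": 0}
    - {"xyz": [0,0,0],"spin": 0}
    - {"xyz": [0,0,0],"spin": 0}
    - {"xyz": [0,0,0],"spin": 0}

```text
time: 24.3
tool_pos: [531.5, 34.8, 325.1]
tcp_rot: [3.14, 0.001, -3.044]
contact_force: [0.7, 0.5, 0.0]
grip_width: 31.8
finger_force: 0.0
```

```bash
python3 - <<'E'
from h import *
a,c=snap('wrist','w6'); snap('side','side6');snap('scene','scene6')
cv2.imwrite('pics/w6v.png',cv2.resize(a,(800,500)))
E
```

```text
(no output)
```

View pics/w6v.png

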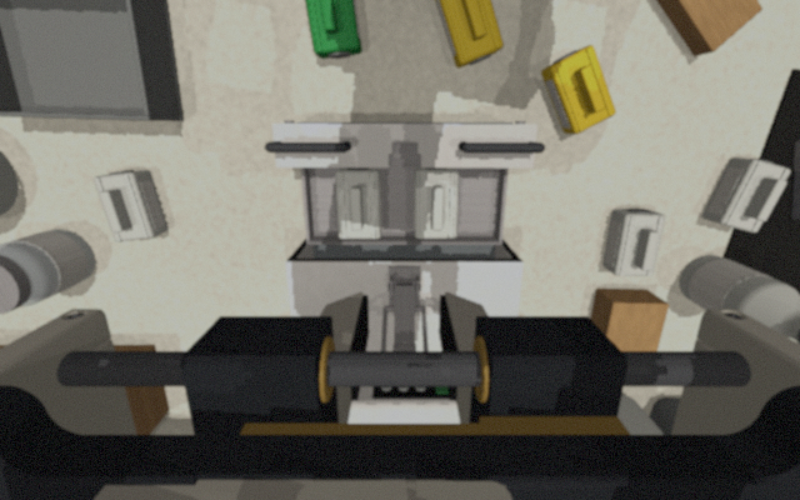

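Top view of the open tray: two empties with ribs at (360,207) and (438,205). Carts are at C (130,205), A (635,240) and B (748,192), with the crate upper left. I'll enlarge these for one accurate reading.

```bash
python3 - <<'E'
from h import *
a=cv2.imread('pics/w6.png')
def cr(x,y,w,h,s): return cv2.resize(a[y:y+h,x:x+w],(w*s,h*s),interpolation=2)
top=np.hstack([cr(70,125,66,75,4),cr(470,150,66,75,4),cr(560,115,66,75,4)])
bot_=cr(230,90,198,75,4)
cv2.imwrite('pics/v6.png',np.vstack([top,bot_]))
E
```

```text
(no output)
```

View pics/v6.png

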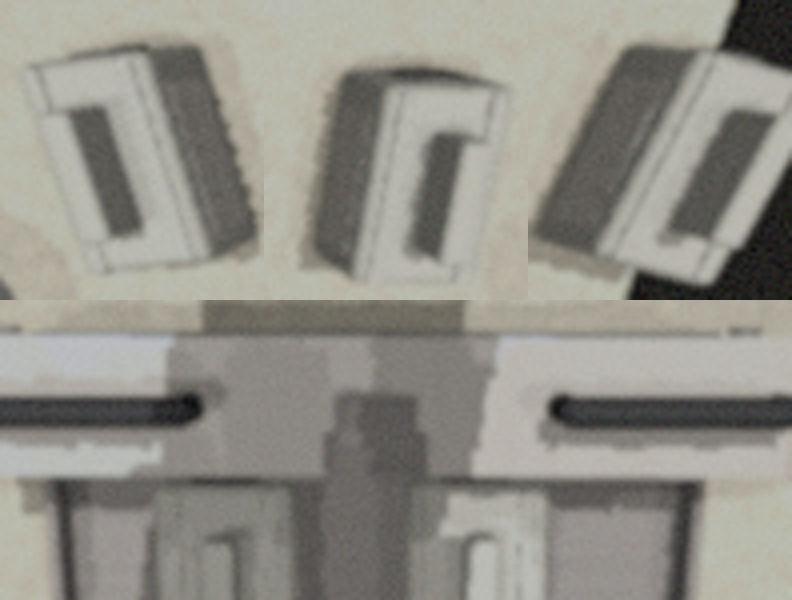

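```bash
python3 - <<'E'
from h import *
w=ld('w6'); d=ld('side6')
u=np.array([.9953,.0965]);vv=np.array([-.0965,.9953]);m=np.array([597.2,44.3])
def unit(p): return ((p[:2]-m)@u).round(1),((p[:2]-m)@vv).round(1)
for n,off,cs in [('C',(70,125),[(29,68),(148,52),(207,258),(100,272)]),('A',(470-66,150),[(388,82),(508,92),(468,280),(355,280)]),('B',(560-132,115),[(695,50),(803,75),(712,283),(600,250)])]:
    P=np.array([atz(w,off[0]+x/4,off[1]+y/4,38)[:2] for x,y in cs]); 
    l=(P[3]+P[2]-P[0]-P[1])/2; s_=(P[1]+P[2]-P[0]-P[3])/2
    print(n,P.mean(0).round(1),'L',np.linalg.norm(l).round(1),'W',np.linalg.norm(s_).round(1),'long yaw',np.arctan2(l[1],l[0]).round(3),'perp',(np.arctan2(s_[1],s_[0])-np.pi/2).round(3))
for n,px,z in [('E1',(358,204),56),('E2',(437,204),56),('wallR',(308,200),44),('wallL',(503,200),44),('front wall',(404,168),44),('gripR',(307,147),128),('gripL',(502,147),128),('keeper',(404,155),112)]:
    p=atz(w,px[0]*.8,px[1]*.8,z); print(n,p,unit(p))
# crate: inner right wall edges
print('crate top corner +y,+x',atz(w,183*.8,119*.8,70))
E
```

```text
C [ 582.4 -306. ] L 81.2 W 45.4 long yaw 0.191 perp 0.227
A [568.2 342.9] L 81.0 W 47.2 long yaw 0.103 perp 0.055
B [491.7 466. ] L 80.3 W 46.9 long yaw -0.077 perp -0.146
E1 [545.6 -17.4  56. ] (np.float64(-57.3), np.float64(-56.4))
E2 [536.4  76.3  56. ] (np.float64(-57.4), np.float64(37.7))
wallR [549.2 -79.5  44. ] (np.float64(-59.7), np.float64(-118.6))
wallL [525.9 157.   44. ] (np.float64(-60.1), np.float64(119.1))
front wall [499.5  33.1  44. ] (np.float64(-98.3), np.float64(-1.7))
gripR [479.9 -62.4 128. ] (np.float64(-127.0), np.float64(-94.9))
gripL [461.6 123.6 128. ] (np.float64(-127.3), np.float64(92.0))
keeper [479.4  31.  112. ] (np.float64(-118.5), np.float64(-1.9))
crate top corner +y,+x [ 468.1 -210.    70. ]
```

jog_arm:
  targets:
    - {"xyz": [-0.037,-0.222,0.5],"spin": 0}
    - {"xyz": [-0.037,-0.222,0.5],"spin": 0}
    - {"xyz": [-0.037,-0.222,0.5],"spin": 0}
    - {"xyz": [0,0,0.5],"spin": 0}
    - {"xyz": [0,0,0.5],"spin": 0}
    - {"xyz": [0,0,0.5],"spin": 0}
    - {"xyz": [0,0,0.3],"spin": 0}
    - {"xyz": [0,0,0.2],"spin": 0}
    - {"xyz": [0,0,0.1],"spin": 0}
    - {"xyz": [0,0,0.04],"spin": 0}

```text
time: 25.7
tool_pos: [546.3, -17.1, 33.9]
tcp_rot: [3.14, 0.002, -3.045]
contact_force: [0.9, -0.6, -0.1]
grip_width: 32.4
finger_force: 0.0
```

jog_arm:
  targets:
    - {"xyz": [0,0,0],"spin": 0}
    - {"xyz": [0,0,0],"spin": 0}
    - {"xyz": [0,0,0],"spin": 0}
    - {"xyz": [0,0,0],"spin": 0}
    - {"xyz": [0,0,0],"spin": 0}
    - {"xyz": [0,0,-0.2],"spin": 0}
    - {"xyz": [0,0,-0.4],"spin": 0}
    - {"xyz": [0,0,-0.5],"spin": 0}
    - {"xyz": [0,0,-0.5],"spin": 0}
    - {"xyz": [0,0,-0.4],"spin": 0}
  gripper: 0

```text
time: 26.95
tool_pos: [545.9, -17.3, 196.6]
tcp_rot: [3.141, 0.004, -3.045]
contact_force: [0.9, -0.0, -1.3]
grip_width: 11.8
finger_force: 29.9
```

```bash
python3 - <<'E'
from h import *
d=ld('side0');s=ld('scene0')
S=lambda u,v:(u*.8,v*.8)
for n,c,ps in [('side',d,[(432,168),(470,175),(463,222),(418,213)]),('scene',s,[(246,290),(303,261),(327,286),(268,320)])]:
    for p in ps: print(n,p,atz(c,*S(*p),70))
a=cv2.imread('pics/scene6.png'); b=cv2.imread('pics/side6.png')
cv2.imwrite('pics/c7.png',np.hstack([cv2.resize(a[195:265,185:275],(400,311)),cv2.resize(b[125:190,320:390],(335,311))]))
E
```

```text
side (432, 168) [ 475.1 -438.2   70. ]
side (470, 175) [ 345.2 -435.8   70. ]
side (463, 222) [ 319.  -189.8   70. ]
side (418, 213) [ 458.1 -191.4   70. ]
scene (246, 290) [ 396.  -464.6   70. ]
scene (303, 261) [ 352.3 -268.7   70. ]
scene (327, 286) [ 497.  -258.4   70. ]
scene (268, 320) [ 546.5 -457.5   70. ]
```

View pics/c7.png

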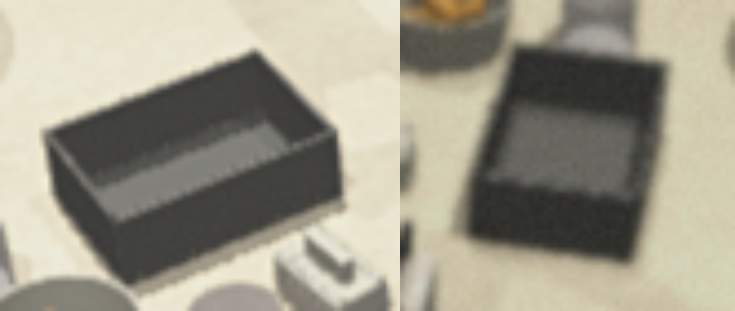

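Scene crop: crate rim corners at (45,132), (255,50), (337,130), (118,218). Side crop: (515,45), (667,63), (642,198), (475,178).

```bash
python3 - <<'E'
from h import *
d=ld('side6');s=ld('scene6')
P=np.array([atz(s,185+x*90/400,195+y*70/311,70) for x,y in [(45,132),(255,50),(337,130),(118,218)]])
Q=np.array([atz(d,320+(x-400)*70/335,125+y*65/311,70) for x,y in [(515,45),(667,63),(642,198),(475,178)]])
print(P,P.mean(0));print(Q,Q.mean(0)); 
e=P[1]-P[0];f=P[2]-P[3];print(np.arctan2(-e[0],e[1]),np.arctan2(-f[0],f[1]),np.linalg.norm(e),np.linalg.norm(f))
E
```

```text
[[ 353.4 -455.5   70. ]
 [ 337.4 -262.1   70. ]
 [ 472.1 -249.4   70. ]
 [ 484.2 -443.4   70. ]] [ 411.775 -352.6     70.   ]
[[ 481.4 -436.2   70. ]
 [ 348.5 -448.6   70. ]
 [ 331.7 -256.2   70. ]
 [ 466.4 -241.8   70. ]] [ 407.  -345.7   70. ]
0.0825421220662493 0.06229044441147563 194.06071214957444 194.37697908960308
```

jog_arm:
  targets:
    - {"xyz": [0.11,-0.254,0],"spin": 0}
    - {"xyz": [0.21,-0.454,0],"spin": 0}
    - {"xyz": [0.21,-0.454,0],"spin": 0}
    - {"xyz": [0.21,-0.454,0],"spin": 0}
    - {"xyz": [0.21,-0.454,0],"spin": 0}
    - {"xyz": [0.21,-0.454,0],"spin": 0}
    - {"xyz": [0.21,-0.454,0],"spin": 0}
    - {"xyz": [0.21,-0.454,0],"spin": 0}
    - {"xyz": [0.21,-0.454,0],"spin": 0}
    - {"xyz": [0.31,-0.65,0],"spin": 0}

```text
time: 28.2
tool_pos: [413.5, -395.3, 194.3]
tcp_rot: [3.141, 0.002, -3.043]
contact_force: [-0.5, -0.7, -0.9]
grip_width: 11.3
finger_force: 29.9
```

jog_arm:
  targets:
    - {"xyz": [0,0,0],"spin": 0}
    - {"xyz": [0,0,0.4],"spin": 0}
    - {"xyz": [0,0,0.4],"spin": 0}
    - {"xyz": [0,0,0.4],"spin": 0}
    - {"xyz": [0,0,0.4],"spin": 0}
    - {"xyz": [0,0,0.3],"spin": 0}
    - {"xyz": [0,0,0.15],"spin": 0}
    - {"xyz": [0,0,0.08],"spin": 0}
    - {"xyz": [0,0,0.03],"spin": 0}
    - {"xyz": [0,0,0],"spin": 0}

```text
time: 29.45
tool_pos: [414.2, -394.8, 21.0]
tcp_rot: [3.141, 0.002, -3.045]
contact_force: [0.9, 0.4, -0.2]
grip_width: 11.5
finger_force: 29.9
```

jog_arm:
  targets:
    - {"xyz": [0,0,0],"spin": 0}
    - {"xyz": [0,0,0],"spin": 0}
    - {"xyz": [0,0,0],"spin": 0}
    - {"xyz": [0,0,-0.2],"spin": 0}
    - {"xyz": [0,0,-0.5],"spin": 0}
    - {"xyz": [0,0,-0.5],"spin": 0}
    - {"xyz": [0,0,-0.5],"spin": 0}
    - {"xyz": [0,0,-0.45],"spin": 0}
    - {"xyz": [-0.175,0.476,0],"spin": 0}
    - {"xyz": [-0.175,0.476,0],"spin": 0}
  gripper: 33

```text
time: 30.7
tool_pos: [434.3, -315.7, 194.0]
tcp_rot: [-3.141, 0.003, -3.046]
contact_force: [0.8, 1.0, -0.3]
grip_width: 30.5
finger_force: 0.0
```

jog_arm:
  targets:
    - {"xyz": [-0.175,0.476,0],"spin": 0}
    - {"xyz": [-0.175,0.476,0],"spin": 0}
    - {"xyz": [-0.175,0.476,0],"spin": 0}
    - {"xyz": [-0.175,0.476,0],"spin": 0}
    - {"xyz": [-0.175,0.476,0],"spin": 0}
    - {"xyz": [-0.175,0.476,0],"spin": 0}
    - {"xyz": [-0.175,0.476,0],"spin": 0}
    - {"xyz": [-0.175,0.476,0],"spin": 0}
    - {"xyz": [-0.175,0.476,0],"spin": 0}
    - {"xyz": [-0.175,0.476,0],"spin": 0}

```text
time: 31.95
tool_pos: [536.9, 77.7, 194.4]
tcp_rot: [3.14, 0.003, -3.045]
contact_force: [1.3, 0.0, -0.2]
grip_width: 30.2
finger_force: 0.0
```

jog_arm:
  targets:
    - {"xyz": [0,0,0],"spin": 0}
    - {"xyz": [0,0,0.4],"spin": 0}
    - {"xyz": [0,0,0.4],"spin": 0}
    - {"xyz": [0,0,0.4],"spin": 0}
    - {"xyz": [0,0,0.4],"spin": 0}
    - {"xyz": [0,0,0.2],"spin": 0}
    - {"xyz": [0,0,0.1],"spin": 0}
    - {"xyz": [0,0,0.07],"spin": 0}
    - {"xyz": [0,0,0],"spin": 0}
    - {"xyz": [0,0,0],"spin": 0}

```text
time: 33.2
tool_pos: [537.3, 76.6, 36.1]
tcp_rot: [3.14, 0.003, -3.044]
contact_force: [0.0, 0.2, 0.3]
grip_width: 30.1
finger_force: 0.0
```

jog_arm:
  targets:
    - {"xyz": [0,0,0],"spin": 0}
    - {"xyz": [0,0,0],"spin": 0}
    - {"xyz": [0,0,0],"spin": 0}
    - {"xyz": [0,0,0],"spin": 0}
    - {"xyz": [0,0,0],"spin": 0}
    - {"xyz": [0,0,-0.2],"spin": 0}
    - {"xyz": [0,0,-0.4],"spin": 0}
    - {"xyz": [0,0,-0.5],"spin": 0}
    - {"xyz": [0,0,-0.5],"spin": 0}
    - {"xyz": [0,0,-0.4],"spin": 0}
  gripper: 0

```text
time: 34.45
tool_pos: [536.9, 76.4, 198.5]
tcp_rot: [3.14, 0.004, -3.045]
contact_force: [0.1, 0.3, -2.3]
grip_width: 11.3
finger_force: 29.9
```

jog_arm:
  targets:
    - {"xyz": [0.11,-0.259,0],"spin": 0}
    - {"xyz": [0.21,-0.459,0],"spin": 0}
    - {"xyz": [0.21,-0.459,0],"spin": 0}
    - {"xyz": [0.21,-0.459,0],"spin": 0}
    - {"xyz": [0.21,-0.459,0],"spin": 0}
    - {"xyz": [0.21,-0.459,0],"spin": 0}
    - {"xyz": [0.21,-0.459,0],"spin": 0}
    - {"xyz": [0.21,-0.459,0],"spin": 0}
    - {"xyz": [0.21,-0.459,0],"spin": 0}
    - {"xyz": [0.31,-0.659,0],"spin": 0}

```text
time: 35.7
tool_pos: [404.8, -306.1, 196.1]
tcp_rot: [3.141, 0.003, -3.043]
contact_force: [0.8, -1.4, -2.4]
grip_width: 11.6
finger_force: 29.9
```

jog_arm:
  targets:
    - {"xyz": [0,0,0],"spin": 0}
    - {"xyz": [0,0,0.4],"spin": 0}
    - {"xyz": [0,0,0.4],"spin": 0}
    - {"xyz": [0,0,0.4],"spin": 0}
    - {"xyz": [0,0,0.4],"spin": 0}
    - {"xyz": [0,0,0.3],"spin": 0}
    - {"xyz": [0,0,0.15],"spin": 0}
    - {"xyz": [0,0,0.08],"spin": 0}
    - {"xyz": [0,0,0.02],"spin": 0}
    - {"xyz": [0,0,0],"spin": 0}

```text
time: 36.95
tool_pos: [405.5, -305.4, 23.4]
tcp_rot: [3.141, 0.002, -3.045]
contact_force: [-0.6, -0.1, -1.7]
grip_width: 11.8
finger_force: 29.9
```

jog_arm:
  targets:
    - {"xyz": [0,0,0],"spin": 0}
    - {"xyz": [0,0,0],"spin": 0}
    - {"xyz": [0,0,0],"spin": 0}
    - {"xyz": [0,0,-0.2],"spin": 0}
    - {"xyz": [0,0,-0.5],"spin": 0}
    - {"xyz": [0,0,-0.5],"spin": 0}
    - {"xyz": [0,0,-0.5],"spin": 0}
    - {"xyz": [0,0,-0.5],"spin": 0}
    - {"xyz": [0,0,0],"spin": 0}
    - {"xyz": [0,0,0],"spin": 0}
  gripper: 38

```text
time: 38.2
tool_pos: [404.6, -305.0, 198.1]
tcp_rot: [3.139, 0.001, -3.045]
contact_force: [0.1, -0.4, 0.2]
grip_width: 34.7
finger_force: 0.0
```

```bash
cat >> h.py <<'E'
def moved(fn,carts,ref=('scene0','side0')):
    for cam,r in zip(('scene','side'),ref):
        im,c=snap(cam,cam+fn); q=cv2.imread('pics/'+r+'.png')
        for n,p in carts.items():
            u,v=proj(c,p).astype(int); s=np.s_[max(v-16,0):v+16,max(u-16,0):u+16]
            df=cv2.absdiff(cv2.GaussianBlur(im[s],(3,3),0),cv2.GaussianBlur(q[s],(3,3),0)).max(2)
            print(cam,n,(u,v),'mean',df.mean().round(1),'share>40',(df>40).mean().round(3))
CARTS={'A':(568,343,30),'B':(492,466,30),'C':(582,-306,30)}
E
python3 - <<'E'
from h import *
moved('8',CARTS)
a,c=snap('wrist','w8')
E
```

```text
scene A (np.int64(404), np.int64(198)) mean 5.3 share>40 0.0
scene B (np.int64(415), np.int64(180)) mean 4.4 share>40 0.0
scene C (np.int64(260), np.int64(255)) mean 37.9 share>40 0.421
side A (np.int64(253), np.int64(279)) mean 7.3 share>40 0.0
side B (np.int64(261), np.int64(320)) mean 7.0 share>40 0.0
side C (np.int64(312), np.int64(155)) mean 34.1 share>40 0.383
```

```bash
python3 - <<'E'
from h import *
for cam in('scene','side'):
    c=ld(cam+'0'); u,v=proj(c,CARTS['C']).astype(int); s=np.s_[v-16:v+16,u-16:u+16]
    A=[cv2.imread(f'pics/{cam}{k}.png')[s] for k in '068']
    print(cam,[(cv2.absdiff(A[0],x).max(2)>40).mean().round(3) for x in A[1:]],[x.mean().round(0) for x in A], [cv2.cvtColor(x,6).min() for x in A])
    b=np.hstack([cv2.imread(f'pics/{cam}{k}.png')[v-40:v+40,u-45:u+45] for k in '08'])
    globals()[cam]=cv2.resize(b,(540,240))
w=ld('w8');u,v=proj(w,CARTS['C']);print(u,v)
im=cv2.imread('pics/w8.png'); 
cv2.imwrite('pics/v8.png',np.vstack([cv2.resize(scene,(405,180)),cv2.resize(side,(405,180)),cv2.resize(im,(405,240))]))
E
```

```text
scene [np.float64(0.0), np.float64(0.46)] [np.float64(170.0), np.float64(173.0), np.float64(151.0)] [np.uint8(57), np.uint8(60), np.uint8(59)]
side [np.float64(0.006), np.float64(0.39)] [np.float64(166.0), np.float64(163.0), np.float64(144.0)] [np.uint8(91), np.uint8(77), np.uint8(72)]
308.2 302.1
```

View pics/v8.png

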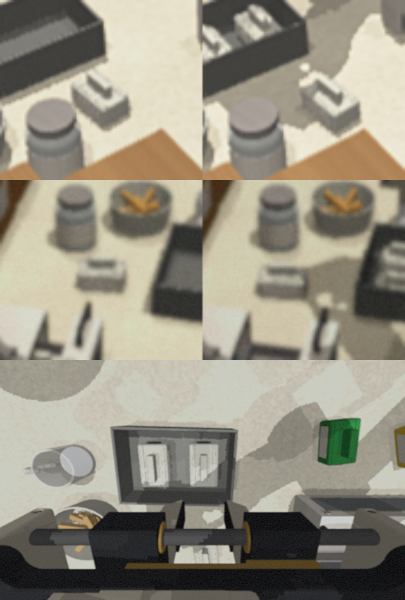

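Both empties lie in the crate. Cart C was knocked: its scene crop rib moved from (100,82) to (122,82) and its side crop rib from (101,84) to (80,90). I measure it anew.

```bash
cat >> h.py <<'E'
def blob(fn,p,zr=60):
    """low-saturation blob around the projected point: its outline"""
    im=cv2.GaussianBlur(cv2.imread('pics/'+fn+'.png'),(3,3),0); c=ld(fn)
    hsv=cv2.cvtColor(im,cv2.COLOR_BGR2HSV); m=((hsv[...,1]<22)).astype(np.uint8)*255
    m=cv2.morphologyEx(m,cv2.MORPH_OPEN,np.ones((3,3)))
    n,l,st,ce=cv2.connectedComponentsWithStats(m); u,v=proj(c,p).astype(int)
    k=np.bincount(l[v-6:v+7,u-6:u+7][l[v-6:v+7,u-6:u+7]>0]).argmax()
    return im,hsv,l==k,c,st[k]
E
python3 - <<'E'
from h import *
s=ld('scene0');d=ld('side0')
o={}
for cam,c in(('s',s),('d',d)): o[cam]=proj(c,CARTS['C']).astype(int)-[45,40]
f=lambda cam,x,y:o[cam]+np.array([x,y])/2.25
a=tri(s,f('s',100,80),d,f('d',101,82));b=tri(s,f('s',122.5,80),d,f('d',79.5,88));print(a,b)
for n,p in (('A',(568,343,30)),('B',(492,466,30))):
    im,hsv,m,c,st=blob('w6',p); u,v=proj(c,p).astype(int); print(n,st,hsv[v-3:v+4:3,u-3:u+4:3,1].ravel(),'table',hsv[v+40,u-30])
E
```

```text
(array([ 581.6, -307.2,   51.7]), np.float64(3.4)) (array([ 608.9, -277.8,   56.2]), np.float64(12.4))
A [    0     0   640   339 91574] [14 15 16 16 17 14 15 18 18] table [ 16 124  70]
B [ 564  114   76   75 2756] [13 14 16 15 14 17 14 15 18] table [ 32  18 185]
```

jog_arm:
  targets:
    - {"xyz": [-0.363,0,-0.06],"spin": 0}
    - {"xyz": [-0.363,0,-0.06],"spin": 0}
    - {"xyz": [-0.363,0,-0.06],"spin": 0}
    - {"xyz": [-0.363,0,-0.06],"spin": 0}
    - {"xyz": [-0.363,0,-0.06],"spin": 0}
    - {"xyz": [-0.363,0,-0.06],"spin": 0}
    - {"xyz": [-0.363,0,-0.06],"spin": 0}
    - {"xyz": [-0.363,0,-0.06],"spin": 0}
    - {"xyz": [-0.363,0,-0.06],"spin": 0}
    - {"xyz": [0,0,0],"spin": 0}

```text
time: 39.6
tool_pos: [666.1, -279.4, 239.8]
tcp_rot: [3.139, -0.001, -3.043]
contact_force: [-0.8, -0.3, -0.2]
grip_width: 34.7
finger_force: 0.0
```

```bash
python3 - <<'E'
from h import *
moved('9',CARTS)
im,c=snap('wrist','w9'); print(bot.get_obs()['tool_pos'])
p=(608,-278,40); print(proj(c,p))
im,hsv,m,c,st=blob('w9',p); print(st)
# coarse maps: saturation & value around
u,v=proj(c,p).astype(int)
y0,y1,x0,x1=max(v-100,0),min(v+100,235),u-110,u+110
for k in (1,2):
    print('\n'.join(' '.join('%3d'%t for t in r) for r in hsv[y0:y1:10,x0:x1:9,k])); print()
print(y0,x0)
E
```

```text
scene A (np.int64(404), np.int64(198)) mean 4.7 share>40 0.0
scene B (np.int64(415), np.int64(180)) mean 4.0 share>40 0.0
scene C (np.int64(260), np.int64(255)) mean 38.1 share>40 0.371
side A (np.int64(253), np.int64(279)) mean 6.6 share>40 0.0
side B (np.int64(261), np.int64(320)) mean 6.4 share>40 0.0
side C (np.int64(312), np.int64(155)) mean 35.2 share>40 0.307
[ 664.16149833 -280.27909274  241.21504607]
[328.2 122. ]
[ 302   91   47   71 2790]
 19  22  20  20  25  29  28  30  30  33  28  30  28  27  26  30  20  16  18  29  29  31  32  30  31
 20  19  17  12  20  27  27  27  26  19  20  20  13  20  18  19  18  16  19  31  30  31  28  29  30
 18  19  18  19  16  26  27  26  23  20  20  16  17  18  16  19  20  20  13  30  30  31  31  31  31
 16  19  13  20  26  24  28  27  20  18  17  24  19  21  18  20  20  16  19  26  31  29  31  30  30
 19  17  17  23  26  27  25  19  23  20  21  16  19  17  20  21  19  18  18  31  31  31  31  32  34
 20  20  20  26  26  27  17  20  17  20  21  20  20  20  20  19  20  20  29  30  31  33  30  32  33
 16  20  17  26  26  23  19  21  19  19  21  2
[... 2662 characters left out ...]
 110 122 178 180 190 189 189 188 159 127 123 126 123 142 125 125 144 144 142 127 183 181 191
 70 130 121 106 183 193 194 191 191 192 151 132 139 147 146 146 150 145 146 144 151 191 191 191 191
114 130 116 170 193 192 193 193 193 163 147 148 147 144 146 147 144 144 147 148 192 193 192 192 193
 95 120 149 193 193 191 193 193 193 148 151 192 149 146 146 147 151 144 147 151 192 192 192 192 191
131 150 193 192 193 192 193 193 149 149 193 192 193 178 148 148 148 149 146 187 193 193 191 192 191
192 192 174 154 184 189 152 147 150 190 184 152 149 178 187 152 145 146 159 192 192 192 193 192 190
193 192 155 150 150 150 149 150 149 154 151 148 147 153 148 151 149 149 193 193 193 194 193 193 189

22 218
```

```bash
cat >> h.py <<'E'
def cart(fn,p,z=38,save=None):
    im,hsv,m,c,st=blob(fn,p); pts=np.argwhere(m)[:,::-1].astype(np.float32)
    W=np.array([atz(c,u,v,z)[:2] for u,v in pts],np.float32)
    r=cv2.minAreaRect(W); b=cv2.boxPoints(r); e=[b[1]-b[0],b[2]-b[1]]; l=max(e,key=np.linalg.norm)
    yaw=np.arctan2(l[1],l[0]); yaw=(yaw+np.pi/2)%np.pi-np.pi/2
    print(fn,'stat',st,'centre',np.round(r[0],1),'size',np.round(r[1],1),'yaw',yaw.round(3),'eye',np.round(c['eye']),'mean',W.mean(0).round(1))
E
python3 - <<'E'
from h import *
cart('w9',(608,-278,40)); cart('w6',(492,466,30))
E
```

```text
w9 stat [ 302   91   47   71 2790] centre [ 614.  -280.3] size [83.1 50.7] yaw 0.205 eye [ 583. -288.  424.] mean [ 612.8 -280.5]
w6 stat [ 564  114   76   75 2756] centre [493.4 462.8] size [106.3 112.1] yaw -1.172 eye [450.  27. 509.] mean [488.  471.1]
```

jog_arm:
  targets:
    - {"xyz": [0.315,0.031,0.4],"spin": 0}
    - {"xyz": [0.315,0.031,0.4],"spin": 0}
    - {"xyz": [0,0,0.5],"spin": -0.53}
    - {"xyz": [0,0,0.5],"spin": -0.53}
    - {"xyz": [0,0,0.4],"spin": 0}
    - {"xyz": [0,0,0.3],"spin": 0}
    - {"xyz": [0,0,0.2],"spin": 0}
    - {"xyz": [0,0,0.1],"spin": 0}
    - {"xyz": [0,0,0.01],"spin": 0}
    - {"xyz": [0,0,0],"spin": 0}

```text
time: 41.0
tool_pos: [615.1, -280.1, 18.4]
tcp_rot: [3.141, 0.003, -2.939]
contact_force: [0.4, -1.0, 0.1]
grip_width: 34.8
finger_force: 0.0
```

jog_arm:
  targets:
    - {"xyz": [0,0,0],"spin": 0}
    - {"xyz": [0,0,0],"spin": 0}
    - {"xyz": [0,0,0],"spin": 0}
    - {"xyz": [0,0,0],"spin": 0}
    - {"xyz": [0,0,0],"spin": 0}
    - {"xyz": [0,0,0],"spin": 0}
    - {"xyz": [0,0,-0.2],"spin": 0}
    - {"xyz": [0,0,-0.4],"spin": 0}
    - {"xyz": [0,0,-0.5],"spin": 0}
    - {"xyz": [0,0,-0.5],"spin": 0}
  gripper: 0

```text
time: 42.25
tool_pos: [614.1, -279.6, 146.9]
tcp_rot: [3.14, 0.001, -2.939]
contact_force: [1.5, -0.6, -2.9]
grip_width: 11.8
finger_force: 30.0
```

jog_arm:
  targets:
    - {"xyz": [0,0,-0.4],"spin": 0.53}
    - {"xyz": [0,0,-0.4],"spin": 0.53}
    - {"xyz": [0.071,0.3,0],"spin": 0}
    - {"xyz": [0.071,0.45,0],"spin": 0}
    - {"xyz": [0.071,0.5,0],"spin": 0}
    - {"xyz": [0.071,0.5,0],"spin": 0}
    - {"xyz": [0.071,0.5,0],"spin": 0}
    - {"xyz": [0.071,0.5,0],"spin": 0}
    - {"xyz": [0.071,0.4,0],"spin": 0}
    - {"xyz": [0,0,0],"spin": 0}

```text
time: 43.5
tool_pos: [549.5, -30.8, 210.5]
tcp_rot: [3.14, 0.001, -3.042]
contact_force: [0.6, -0.4, -3.1]
grip_width: 11.9
finger_force: 30.0
```

jog_arm:
  targets:
    - {"xyz": [0,0,0.3],"spin": 0}
    - {"xyz": [0,0,0.4],"spin": 0}
    - {"xyz": [0,0,0.4],"spin": 0}
    - {"xyz": [0,0,0.2],"spin": 0}
    - {"xyz": [0,0,0],"spin": 0}
    - {"xyz": [0,0,0],"spin": 0}
    - {"xyz": [0,0,0],"spin": 0}
    - {"xyz": [0,0,0],"spin": 0}
    - {"xyz": [0,0,0],"spin": 0}
    - {"xyz": [0,0,0],"spin": 0}

```text
time: 44.75
tool_pos: [550.6, -32.9, 105.8]
tcp_rot: [3.14, 0.001, -3.045]
contact_force: [0.9, -0.7, -3.5]
grip_width: 11.8
finger_force: 30.0
```

jog_arm:
  targets:
    - {"xyz": [0,0,0.25],"spin": 0}
    - {"xyz": [0,0,0.25],"spin": 0}
    - {"xyz": [0,0,0.2],"spin": 0}
    - {"xyz": [0,0,0.1],"spin": 0}
    - {"xyz": [0,0,0.04],"spin": 0}
    - {"xyz": [0,0,0.02],"spin": 0}
    - {"xyz": [0,0,0],"spin": 0}
    - {"xyz": [0,0,0],"spin": 0}
    - {"xyz": [0,0,0],"spin": 0}
    - {"xyz": [0,0,0],"spin": 0}

```text
time: 46.0
tool_pos: [550.7, -32.9, 37.0]
tcp_rot: [3.14, 0.002, -3.045]
contact_force: [0.5, -0.1, -3.7]
grip_width: 11.4
finger_force: 30.0
```

jog_arm:
  targets:
    - {"xyz": [0,0,0],"spin": 0}
    - {"xyz": [0,0,0],"spin": 0}
    - {"xyz": [0,0,0],"spin": 0}
    - {"xyz": [0,0,-0.1],"spin": 0}
    - {"xyz": [0,0,-0.4],"spin": 0}
    - {"xyz": [0,0,-0.5],"spin": 0}
    - {"xyz": [0,0,-0.5],"spin": 0}
    - {"xyz": [0,0,-0.5],"spin": 0}
    - {"xyz": [0,0,-0.5],"spin": 0}
    - {"xyz": [0,0,0],"spin": 0}
  gripper: 38

```text
time: 47.25
tool_pos: [552.1, -33.4, 241.0]
tcp_rot: [-3.141, 0.009, -3.044]
contact_force: [0.1, -0.4, -0.2]
grip_width: 34.8
finger_force: 0.0
```

```bash
python3 - <<'E'
from h import *
moved('10',CARTS)
snap('wrist','w10')
for n,p in (('A',(568,343,30)),('B',(492,466,30))): print(n,proj(ld('w10'),p))
E
```

```text
scene A (np.int64(404), np.int64(198)) mean 4.0 share>40 0.0
scene B (np.int64(415), np.int64(180)) mean 3.3 share>40 0.0
scene C (np.int64(260), np.int64(255)) mean 36.0 share>40 0.316
side A (np.int64(253), np.int64(279)) mean 4.3 share>40 0.0
side B (np.int64(261), np.int64(320)) mean 4.0 share>40 0.0
side C (np.int64(312), np.int64(155)) mean 27.4 share>40 0.274
A [599.6 205.7]
B [714.4 158.8]
```

jog_arm:
  targets:
    - {"xyz": [-0.134,0.459,0],"spin": 0}
    - {"xyz": [-0.134,0.459,0],"spin": 0}
    - {"xyz": [-0.134,0.459,0],"spin": 0}
    - {"xyz": [-0.134,0.459,0],"spin": 0}
    - {"xyz": [-0.134,0.459,0],"spin": 0}
    - {"xyz": [-0.134,0.459,0],"spin": 0}
    - {"xyz": [-0.134,0.459,0],"spin": 0}
    - {"xyz": [-0.134,0.459,0],"spin": 0}
    - {"xyz": [-0.134,0.459,0],"spin": 0}
    - {"xyz": [-0.134,0.459,0],"spin": 0}

```text
time: 48.65
tool_pos: [621.1, 343.7, 235.5]
tcp_rot: [3.141, -0.002, -3.045]
contact_force: [0.7, -0.1, 0.6]
grip_width: 34.7
finger_force: 0.0
```

```bash
python3 - <<'E'
from h import *
snap('wrist','w11');print(bot.get_obs()['tool_pos'])
cart('w11',(568,343,38)); c=ld('w11'); u,v=proj(c,(568,343,38)).astype(int); print(u,v)
h=cv2.cvtColor(cv2.imread('pics/w11.png'),40)
print('\n'.join(' '.join('%3d'%t for t in r) for r in h[max(v-70,0):v+75:8,u-80:u+80:7,1]))
E
```

```text
[620.4669464  348.43817936 234.46879369]
w11 stat [ 299   88   71   87 3733] centre [576.1 355.4] size [102.2  88.5] yaw 0.068 eye [540. 336. 419.] mean [577.1 348.5]
326 124
 27  18  19  19  16  20  14  15  16  17  15  16  16  12  17  19  16  21  18  18  26  24  22
 30  19  17  15  16  15  18  10   9  21  19  16  14  17  17  16  18  16  16  16  26  25  23
 31  27  17  18  19  11  11  12  11  17  15  21  19  17  19  22  20  17  15  19  19  25  25
 27  27  18  20  16  18  15  18  20  20  19  19  17  16  20  16  19  18  21  19  22  25  27
 30  30  28  20  19  14  16  16  17  16  20  18  21  19  19  18  16  24  20  22  17  24  26
 24  31  27  18  19  15  19  20  24  12   8   6   6   5   4  26  18  17  16  25  24  24  24
 32  28  30  28  12  18  26  27  23  12   8   9   6  12   6  26  26  24  25  26  26  25  27
 29  24  32  31  23  25  24  28  26  12  15  18  17  16  10  25  25  24  26  26  25  26  26
 27  26  32  28  23  18  25  28  26  12  16  19  14  14  13  27  25  25  23  23  26  25  27
 35  31  29  31  34  24  25  24  24  13  14  19  14  13  15  29  26  24  26  27  25  27  26
 33  30  28  28  26  27  26  24  27  15  13  16  16  11  13  26  28  23  27  28  28  27  26
 26  30  31  28  35  24  34  26  24  16  13  13  16  16  10  27  25  26  26  26  25  28  27
 28  30  31  29  30  32  27  31  22  14  15  20  16  13  14  25  23  26  26  24  28  29  24
 32  29  29  24  30  31  27  29  24  17  16  16  17  16  16  18  16  21  25  28  28  28  20
 28  29  29  28  29  29  26  29  19  19  20  24  19  17  17  20  20  20  24  24  23  18  18
 27  30  30  32  24  23  29  30  24  22  21  23  23  25  19  26  23  21  23  26  25  22  23
 29  27  21  13  19  23  29  31  32 125 129 122 128 126 126 128 125  24  16  12  29  33  24
 17  18  19  18  21  18  19  34  28 118 110 111 112 114 114 116 111  32  11  17  28  29  30
 15  20  24  19  23  20  20  31  30 115 111 116 110 110 113 112 109  31  15  18  25  27  30
```

```bash
sed -i 's/<22)/<T)/; s/def blob(fn,p,zr=60):/def blob(fn,p,T=22,k0=3):/; s/np.ones((3,3))/np.ones((k0,k0))/; s/def cart(fn,p,z=38,save=None):/def cart(fn,p,z=38,**k):/; s/=blob(fn,p); pts/=blob(fn,p,**k); pts/' h.py
sed -i 's/cv2.GaussianBlur(cv2.imread(.pics.+fn+..png.),(3,3),0); c=/cv2.medianBlur(cv2.imread("pics\/"+fn+".png"),5); c=/' h.py; grep -n medianBlur h.py | head -2
python3 - <<'E'
from h import *
for T,k in((18,3),(19,9),(20,15),(22,15)): cart('w11',(568,343,38),T=T,k0=k)
E
```

```text
w11 stat [ 308   89   42   71 2798] centre [568.  345.5] size [82.6 49.6] yaw 0.099 eye [540. 336. 419.] mean [566.8 345.4]
w11 stat [ 308   89   42   70 2818] centre [567.5 345.6] size [81.7 49. ] yaw 0.083 eye [540. 336. 419.] mean [566.8 345.2]
w11 stat [ 308   90   42   70 2846] centre [568.5 345.8] size [81.5 49.5] yaw 0.086 eye [540. 336. 419.] mean [567.3 345.5]
w11 stat [ 307   89   44   71 2949] centre [568.  345.8] size [82.6 51.2] yaw 0.098 eye [540. 336. 419.] mean [567.  345.5]
```

jog_arm:
  targets:
    - {"xyz": [0.288,0.029,0],"spin": 0}
    - {"xyz": [0.288,0.029,0],"spin": 0}
    - {"xyz": [0.288,0.028,0],"spin": 0}
    - {"xyz": [0,0,0.4],"spin": 0}
    - {"xyz": [0,0,0.5],"spin": 0}
    - {"xyz": [0,0,0.5],"spin": 0}
    - {"xyz": [0,0,0.4],"spin": 0}
    - {"xyz": [0,0,0.2],"spin": 0}
    - {"xyz": [0,0,0],"spin": 0}
    - {"xyz": [0,0,0],"spin": 0}

```text
time: 49.95
tool_pos: [553.0, 343.4, 78.7]
tcp_rot: [3.14, 0.003, -3.045]
contact_force: [-0.5, -0.0, -0.4]
grip_width: 35.2
finger_force: 0.0
```

jog_arm:
  targets:
    - {"xyz": [0,0,0.2],"spin": 0}
    - {"xyz": [0,0,0.2],"spin": 0}
    - {"xyz": [0,0,0.2],"spin": 0}
    - {"xyz": [0,0,0.1],"spin": 0}
    - {"xyz": [0,0,0],"spin": 0}
    - {"xyz": [0,0,0],"spin": 0}
    - {"xyz": [0,0,0],"spin": 0}
    - {"xyz": [0,0,0],"spin": 0}
    - {"xyz": [0,0,0],"spin": 0}
    - {"xyz": [0,0,0],"spin": 0}

```text
time: 51.2
tool_pos: [552.3, 343.2, 21.5]
tcp_rot: [3.14, 0.001, -3.045]
contact_force: [0.1, -0.3, -0.1]
grip_width: 34.7
finger_force: 0.0
```

jog_arm:
  targets:
    - {"xyz": [0,0,0.035],"spin": 0}
    - {"xyz": [0,0,0],"spin": 0}
    - {"xyz": [0,0,0],"spin": 0}
    - {"xyz": [0,0,0],"spin": 0}
    - {"xyz": [0,0,0],"spin": 0}
    - {"xyz": [0,0,0],"spin": 0}
    - {"xyz": [0,0,-0.2],"spin": 0}
    - {"xyz": [0,0,-0.4],"spin": 0}
    - {"xyz": [0,0,-0.5],"spin": 0}
    - {"xyz": [0,0,-0.5],"spin": 0}
  gripper: 0

```text
time: 52.45
tool_pos: [552.1, 342.8, 148.9]
tcp_rot: [3.14, 0.002, -3.045]
contact_force: [0.4, 0.3, -3.2]
grip_width: 11.8
finger_force: 30.0
```

jog_arm:
  targets:
    - {"xyz": [0,0,-0.5],"spin": 0}
    - {"xyz": [0,0,-0.35],"spin": 0}
    - {"xyz": [0.085,-0.372,0],"spin": 0}
    - {"xyz": [0.085,-0.472,0],"spin": 0}
    - {"xyz": [0.085,-0.52,0],"spin": 0}
    - {"xyz": [0.085,-0.52,0],"spin": 0}
    - {"xyz": [0.085,-0.52,0],"spin": 0}
    - {"xyz": [0.085,-0.52,0],"spin": 0}
    - {"xyz": [0.085,-0.472,0],"spin": 0}
    - {"xyz": [0.083,-0.378,0],"spin": 0}

```text
time: 53.7
tool_pos: [527.0, 35.5, 215.3]
tcp_rot: [3.141, 0.002, -3.045]
contact_force: [0.2, -0.0, -2.6]
grip_width: 11.7
finger_force: 30.0
```

jog_arm:
  targets:
    - {"xyz": [0,0,0.3],"spin": 0}
    - {"xyz": [0,0,0.4],"spin": 0}
    - {"xyz": [0,0,0.4],"spin": 0}
    - {"xyz": [0,0,0.2],"spin": 0}
    - {"xyz": [0,0,0],"spin": 0}
    - {"xyz": [0,0,0],"spin": 0}
    - {"xyz": [0,0,0],"spin": 0}
    - {"xyz": [0,0,0],"spin": 0}
    - {"xyz": [0,0,0],"spin": 0}
    - {"xyz": [0,0,0],"spin": 0}

```text
time: 54.95
tool_pos: [527.5, 37.3, 110.3]
tcp_rot: [3.14, 0.001, -3.045]
contact_force: [0.0, 0.2, -2.8]
grip_width: 11.7
finger_force: 30.0
```

jog_arm:
  targets:
    - {"xyz": [0,0,0.25],"spin": 0}
    - {"xyz": [0,0,0.25],"spin": 0}
    - {"xyz": [0,0,0.2],"spin": 0}
    - {"xyz": [0,0,0.12],"spin": 0}
    - {"xyz": [0,0,0.06],"spin": 0}
    - {"xyz": [0,0,0.03],"spin": 0}
    - {"xyz": [0,0,0],"spin": 0}
    - {"xyz": [0,0,0],"spin": 0}
    - {"xyz": [0,0,0],"spin": 0}
    - {"xyz": [0,0,0],"spin": 0}

```text
time: 56.2
tool_pos: [527.6, 37.4, 37.6]
tcp_rot: [3.14, 0.002, -3.045]
contact_force: [-0.2, -0.1, -3.3]
grip_width: 11.7
finger_force: 30.0
```

jog_arm:
  targets:
    - {"xyz": [0,0,0],"spin": 0}
    - {"xyz": [0,0,0],"spin": 0}
    - {"xyz": [0,0,0],"spin": 0}
    - {"xyz": [0,0,-0.1],"spin": 0}
    - {"xyz": [0,0,-0.4],"spin": 0}
    - {"xyz": [0,0,-0.5],"spin": 0}
    - {"xyz": [0,0,-0.5],"spin": 0}
    - {"xyz": [0,0,-0.5],"spin": 0}
    - {"xyz": [0,0,-0.5],"spin": 0}
    - {"xyz": [0,0,0],"spin": 0}
  gripper: 38

```text
time: 57.45
tool_pos: [529.0, 37.0, 241.3]
tcp_rot: [3.142, 0.009, -3.044]
contact_force: [0.4, 0.3, -1.5]
grip_width: 35.0
finger_force: 0.0
```

jog_arm:
  targets:
    - {"xyz": [-0.0735,0.425,0],"spin": 0}
    - {"xyz": [-0.0735,0.525,0],"spin": 0}
    - {"xyz": [-0.0735,0.55,0],"spin": 0}
    - {"xyz": [-0.0735,0.55,0],"spin": 0}
    - {"xyz": [-0.0735,0.55,0],"spin": 0}
    - {"xyz": [-0.0735,0.55,0],"spin": 0}
    - {"xyz": [-0.0735,0.55,0],"spin": 0}
    - {"xyz": [-0.0735,0.55,0],"spin": 0}
    - {"xyz": [-0.0735,0.55,0],"spin": 0}
    - {"xyz": [-0.0735,0.45,0],"spin": 0}

```text
time: 58.7
tool_pos: [544.4, 462.3, 236.7]
tcp_rot: [3.141, -0.001, -3.044]
contact_force: [0.6, -0.1, 0.3]
grip_width: 34.9
finger_force: 0.0
```

```bash
sed -i 's/m=((hsv\[...,1\]<T))/m=((hsv[...,1]<T)\&(hsv[...,2]>75))/' h.py
python3 - <<'E'
from h import *
moved('12',{'B':(492,466,30)})
snap('wrist','w12');
for T,k in((18,3),(18,9),(20,15),(22,15)): cart('w12',(492,466,38),T=T,k0=k)
E
```

```text
scene B (np.int64(415), np.int64(180)) mean 8.1 share>40 0.028
side B (np.int64(261), np.int64(320)) mean 7.3 share>40 0.0
w12 stat [ 306   89   56   76 2914] centre [492.2 471. ] size [51.6 84.1] yaw -0.141 eye [463. 456. 419.] mean [490.9 471.1]
w12 stat [ 306   90   54   73 2886] centre [491.9 471. ] size [51.6 83.3] yaw -0.14 eye [463. 456. 419.] mean [490.9 471. ]
w12 stat [ 307   90   53   72 2951] centre [491.9 471. ] size [52.9 84.2] yaw -0.154 eye [463. 456. 419.] mean [490.7 471.1]
w12 stat [ 307   90   53   72 3017] centre [491.9 470.6] size [53.9 85. ] yaw -0.145 eye [463. 456. 419.] mean [490.6 470.9]
```

jog_arm:
  targets:
    - {"xyz": [0.327,0.079,0],"spin": 0}
    - {"xyz": [0.327,0.079,0],"spin": 0}
    - {"xyz": [0,0,0.4],"spin": 0.8}
    - {"xyz": [0,0,0.5],"spin": 0.8}
    - {"xyz": [0,0,0.5],"spin": 0.81}
    - {"xyz": [0,0,0.4],"spin": 0}
    - {"xyz": [0,0,0.2],"spin": 0}
    - {"xyz": [0,0,0],"spin": 0}
    - {"xyz": [0,0,0],"spin": 0}
    - {"xyz": [0,0,0],"spin": 0}

```text
time: 60.1
tool_pos: [492.8, 469.1, 79.7]
tcp_rot: [3.138, 0.003, 2.998]
contact_force: [0.3, -0.2, 0.7]
grip_width: 35.1
finger_force: 0.0
```

jog_arm:
  targets:
    - {"xyz": [0,0,0.2],"spin": 0}
    - {"xyz": [0,0,0.2],"spin": 0}
    - {"xyz": [0,0,0.2],"spin": 0}
    - {"xyz": [0,0,0.125],"spin": 0}
    - {"xyz": [0,0,0],"spin": 0}
    - {"xyz": [0,0,0],"spin": 0}
    - {"xyz": [0,0,0],"spin": 0}
    - {"xyz": [0,0,0],"spin": 0}
    - {"xyz": [0,0,0],"spin": 0}
    - {"xyz": [0,0,0],"spin": 0}

```text
time: 61.35
tool_pos: [492.2, 468.7, 20.1]
tcp_rot: [3.14, 0.001, 2.998]
contact_force: [-1.2, 0.2, 0.1]
grip_width: 34.9
finger_force: 0.0
```

jog_arm:
  targets:
    - {"xyz": [0,0,0],"spin": 0}
    - {"xyz": [0,0,0],"spin": 0}
    - {"xyz": [0,0,0],"spin": 0}
    - {"xyz": [0,0,0],"spin": 0}
    - {"xyz": [0,0,0],"spin": 0}
    - {"xyz": [0,0,0],"spin": 0}
    - {"xyz": [0,0,-0.2],"spin": 0}
    - {"xyz": [0,0,-0.4],"spin": 0}
    - {"xyz": [0,0,-0.5],"spin": 0}
    - {"xyz": [0,0,-0.5],"spin": -0.4}
  gripper: 0

```text
time: 62.6
tool_pos: [491.9, 468.3, 150.2]
tcp_rot: [3.14, 0.001, 3.038]
contact_force: [-0.1, -0.3, -2.4]
grip_width: 11.8
finger_force: 29.9
```

jog_arm:
  targets:
    - {"xyz": [0,0,-0.5],"spin": -1}
    - {"xyz": [0,0,-0.35],"spin": -1.0}
    - {"xyz": [-0.015,-0.4,0],"spin": 0}
    - {"xyz": [-0.015,-0.5,0],"spin": 0}
    - {"xyz": [-0.015,-0.55,0],"spin": 0}
    - {"xyz": [-0.015,-0.6,0],"spin": 0}
    - {"xyz": [-0.015,-0.6,0],"spin": 0}
    - {"xyz": [-0.015,-0.6,0],"spin": 0}
    - {"xyz": [-0.015,-0.5,0],"spin": 0}
    - {"xyz": [-0.015,-0.4,0],"spin": 0}

```text
time: 63.85
tool_pos: [533.3, 137.0, 216.8]
tcp_rot: [3.14, 0.002, -3.047]
contact_force: [0.5, -0.1, -2.2]
grip_width: 12.0
finger_force: 29.9
```

jog_arm:
  targets:
    - {"xyz": [0,-0.356,0],"spin": 0}
    - {"xyz": [0,0,0.3],"spin": 0}
    - {"xyz": [0,0,0.4],"spin": 0}
    - {"xyz": [0,0,0.4],"spin": 0}
    - {"xyz": [0,0,0.2],"spin": 0}
    - {"xyz": [0,0,0],"spin": 0}
    - {"xyz": [0,0,0],"spin": 0}
    - {"xyz": [0,0,0],"spin": 0}
    - {"xyz": [0,0,0],"spin": 0}
    - {"xyz": [0,0,0],"spin": 0}

```text
time: 65.1
tool_pos: [536.2, 110.7, 111.8]
tcp_rot: [3.14, 0.002, -3.046]
contact_force: [-0.6, 0.2, -2.4]
grip_width: 11.5
finger_force: 29.9
```

jog_arm:
  targets:
    - {"xyz": [0,0,0.25],"spin": 0}
    - {"xyz": [0,0,0.25],"spin": 0}
    - {"xyz": [0,0,0.2],"spin": 0}
    - {"xyz": [0,0,0.12],"spin": 0}
    - {"xyz": [0,0,0.06],"spin": 0}
    - {"xyz": [0,0,0.03],"spin": 0}
    - {"xyz": [0,0,0],"spin": 0}
    - {"xyz": [0,0,0],"spin": 0}
    - {"xyz": [0,0,0],"spin": 0}
    - {"xyz": [0,0,0],"spin": 0}

```text
time: 66.35
tool_pos: [536.3, 110.7, 38.9]
tcp_rot: [3.14, 0.002, -3.046]
contact_force: [0.4, -0.9, -1.9]
grip_width: 11.8
finger_force: 29.9
```

jog_arm:
  targets:
    - {"xyz": [0,0,0],"spin": 0}
    - {"xyz": [0,0,0],"spin": 0}
    - {"xyz": [0,0,0],"spin": 0}
    - {"xyz": [0,0,-0.1],"spin": 0}
    - {"xyz": [0,0,-0.4],"spin": 0}
    - {"xyz": [0,0,-0.5],"spin": 0}
    - {"xyz": [0,0,-0.5],"spin": 0}
    - {"xyz": [0,0,-0.5],"spin": 0}
    - {"xyz": [0,0,-0.5],"spin": 0}
    - {"xyz": [0,0,-0.4],"spin": 0}
  gripper: 38

```text
time: 67.6
tool_pos: [536.0, 110.4, 273.2]
tcp_rot: [3.14, 0.003, -3.046]
contact_force: [0.8, 0.9, -0.2]
grip_width: 35.0
finger_force: 0.0
```

jog_arm:
  targets:
    - {"xyz": [0,-0.35,-0.3],"spin": 0}
    - {"xyz": [0.03,-0.35,-0.3],"spin": 0}
    - {"xyz": [0.03,-0.26,0],"spin": 0}
    - {"xyz": [0,0,0],"spin": 0}
    - {"xyz": [0,0,0],"spin": 0}
    - {"xyz": [0,0,0],"spin": 0}
    - {"xyz": [0,0,0],"spin": 0}
    - {"xyz": [0,0,0],"spin": 0}
    - {"xyz": [0,0,0],"spin": 0}
    - {"xyz": [0,0,0],"spin": 0}

```text
time: 68.85
tool_pos: [538.5, 33.5, 318.6]
tcp_rot: [3.14, 0.001, -3.046]
contact_force: [-0.1, -0.3, 0.1]
grip_width: 34.7
finger_force: 0.0
```

```bash
python3 - <<'E'
from h import *
a,c=snap('wrist','w13');snap('side','side13');snap('scene','scene13')
u=np.array([.9953,.0965]);vv=np.array([-.0965,.9953]);m=np.array([597.2,44.3])
for T,z in((18,56),(14,56)):
  for y in(-72,0,72):
    p=np.r_[m+u*-54+vv*y,z]
    try: cart('w13',p,z=56,T=T,k0=3)
    except Exception as e: print(e)
E
```

```text
w13 stat [267 162  13  12  58] centre [558.6 -38.4] size [ 7.5 24.7] yaw -0.791 eye [457.  26. 502.] mean [558.6 -38.1]
w13 stat [ 220   92  213  109 9567] centre [524.8  35.7] size [155.9 296.9] yaw -1.474 eye [457.  26. 502.] mean [528.6  59.3]
w13 stat [ 220   92  213  109 9567] centre [524.8  35.7] size [155.9 296.9] yaw -1.474 eye [457.  26. 502.] mean [528.6  59.3]
attempt to get argmax of an empty sequence
attempt to get argmax of an empty sequence
w13 stat [372 146  21  44 568] centre [544.4 122.5] size [64.8 25.4] yaw 0.064 eye [457.  26. 502.] mean [542.9 123.3]
```

```bash
python3 - <<'E'
from h import *
w=cv2.imread('pics/w13.png');d=cv2.imread('pics/side13.png');s=cv2.imread('pics/scene13.png')
R_=lambda a,W,H:cv2.resize(a,(W,H),interpolation=2)
r1=np.hstack([R_(w[90:200,216:436],550,275),R_(w[205:300,280:370],250,275)])
r2=np.hstack([R_(d[155:210,240:300],354,325),R_(s[185:235,330:390],390,325)])
cv2.imwrite('pics/v13.png',np.vstack([r1,cv2.copyMakeBorder(r2,0,0,0,56,0)]))
E
```

```text
(no output)
```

View pics/v13.png

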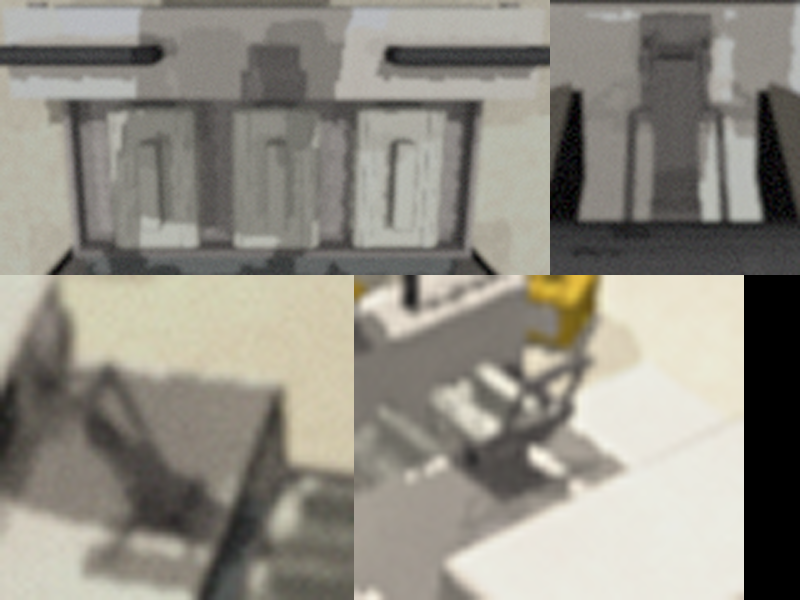

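The tray holds three cartridges side by side, rib up (ribs at columns 148, 275 and 400). In the side crop the bail bar's top is at (105,369) and the lever's end at about (95,410).

```bash
cat >> h.py <<'E'
U=np.array([.9953,.0965,0]);V=np.array([-.0965,.9953,0]);M=np.array([597.2,44.3,0])
def onplane(c,p,y=0):
    e,d=ray(c,*p); t=(y-(e-M)@V)/(d@V); q=e+t*d; return ((q-M)@U).round(1),q[2].round(1)
def bar(th,be):
    a=th-np.radians(8); return np.array([25,114])+24*np.array([np.cos(a),np.sin(a)])+67*np.array([np.cos(th+np.pi-be-0.0),np.sin(th+np.pi-be)])
E
python3 - <<'E'
from h import *
d=ld('side13');s=ld('scene13');w2=ld('w2');d0=ld('side0')
q=lambda x,y:(240+x*60/354,155+(y-275)*55/325)
r=lambda x,y:(330+(x-354)*60/390,185+(y-275)*50/325)
print('bar side13',onplane(d,q(105,369)),'lever tip',onplane(d,q(95,410)),'pin',onplane(d,q(190,500)))
print('scene bar px', onplane(s,r(570,350)))
w2r=ray(w2,582*.8,212*.8)
for z in(190,195,200): print(z,((atz(w2,582*.8,212*.8,z)-M)@U).round(1),((atz(w2,582*.8,212*.8,z)-M)@V).round(1))
print('tri',[((tri(w2,(582*.8,212*.8),d,q(105,369))[0]-M)@x).round(1) for x in(U,V)],tri(w2,(582*.8,212*.8),d,q(105,369)))
for th in(.9,1.0,1.1,1.2): print(th,bar(th,2.72))
E
```

```text
bar side13 (np.float64(62.2), np.float64(205.9)) lever tip (np.float64(70.8), np.float64(174.8)) pin (np.float64(18.9), np.float64(115.9))
scene bar px (np.float64(77.8), np.float64(209.2))
190 68.9 -0.3
195 66.6 1.0
200 64.4 2.3
tri [np.float64(60.2), np.float64(4.9)] (array([656.6,  55. , 210. ]), np.float64(0.4))
0.9 [ 58.91424968 195.47092537]
1.0 [ 50.61129885 198.44968551]
1.1 [ 42.0524484  200.58465231]
1.2 [ 33.32321551 201.85449389]
```

jog_arm:
  targets:
    - {"xyz": [0,0,0],"spin": 1}
    - {"xyz": [0,0,0],"spin": 1}
    - {"xyz": [0,0,0],"spin": 1}
    - {"xyz": [0,0,0],"spin": 1}
    - {"xyz": [0,0,0],"spin": 1}
    - {"xyz": [0,0,0],"spin": 1}
    - {"xyz": [0,0,0],"spin": 1}
    - {"xyz": [0,0,0],"spin": 1}
    - {"xyz": [0,0,0],"spin": 1}
    - {"xyz": [0,0,0],"spin": 1}

```text
time: 70.25
tool_pos: [538.5, 33.4, 318.6]
tcp_rot: [3.14, -0.0, 2.234]
contact_force: [0.5, 0.3, -0.4]
grip_width: 35.1
finger_force: 0.0
```

jog_arm:
  targets:
    - {"xyz": [0,0,0],"spin": 1}
    - {"xyz": [0,0,0],"spin": 1}
    - {"xyz": [0,0,0],"spin": 1}
    - {"xyz": [0,0,0],"spin": 1}
    - {"xyz": [0,0,0],"spin": 1}
    - {"xyz": [0,0,0],"spin": 0.7}
    - {"xyz": [0.311,-0.211,0.4],"spin": 0}
    - {"xyz": [0.311,-0.211,0.4],"spin": 0}
    - {"xyz": [0.311,-0.211,0.4],"spin": 0}
    - {"xyz": [0.311,-0.211,0.4],"spin": 0}
  gripper: 45

```text
time: 71.5
tool_pos: [461.2, 126.8, 189.8]
tcp_rot: [3.14, -0.001, 1.667]
contact_force: [0.9, 0.0, -0.4]
grip_width: 41.8
finger_force: 0.0
```

jog_arm:
  targets:
    - {"xyz": [0,0,0],"spin": 0}
    - {"xyz": [0,0,0.3],"spin": 0}
    - {"xyz": [0,0,0.2],"spin": 0}
    - {"xyz": [0,0,0],"spin": 0}
    - {"xyz": [0,0,0],"spin": 0}
    - {"xyz": [0,0,0],"spin": 0}
    - {"xyz": [0,0,0],"spin": 0}
    - {"xyz": [0,0,0],"spin": 0}
    - {"xyz": [0,0,0],"spin": 0}
    - {"xyz": [0,0,0],"spin": 0}

```text
time: 72.75
tool_pos: [461.8, 126.2, 150.6]
tcp_rot: [3.14, -0.001, 1.668]
contact_force: [-0.8, 0.2, -0.5]
grip_width: 41.3
finger_force: 0.0
```

jog_arm:
  targets:
    - {"xyz": [0,0,0.25],"spin": 0}
    - {"xyz": [0,0,0.25],"spin": 0}
    - {"xyz": [0,0,0.2],"spin": 0}
    - {"xyz": [0,0,0.12],"spin": 0}
    - {"xyz": [0,0,0],"spin": 0}
    - {"xyz": [0,0,0],"spin": 0}
    - {"xyz": [0,0,0],"spin": 0}
    - {"xyz": [0,0,0],"spin": 0}
    - {"xyz": [0,0,0],"spin": 0}
    - {"xyz": [0,0,0],"spin": 0}

```text
time: 74.0
tool_pos: [462.0, 126.3, 85.1]
tcp_rot: [3.14, -0.001, 1.668]
contact_force: [-0.7, -0.3, 0.5]
grip_width: 41.1
finger_force: 0.0
```

jog_arm:
  targets:
    - {"xyz": [0,0,0],"spin": 0}
    - {"xyz": [0,0,0],"spin": 0}
    - {"xyz": [0,0,0],"spin": 0}
    - {"xyz": [0,0,0],"spin": 0}
    - {"xyz": [0,0,0],"spin": 0}
    - {"xyz": [0,0,0],"spin": 0}
    - {"xyz": [0,0,0],"spin": 0}
    - {"xyz": [0,0.05,0],"spin": 0}
    - {"xyz": [0,0.1,0],"spin": 0}
    - {"xyz": [0,0.1,0],"spin": 0}
  gripper: 0

```text
time: 75.25
tool_pos: [482.5, 128.3, 85.0]
tcp_rot: [3.14, -0.001, 1.668]
contact_force: [-2.9, -0.3, 1.6]
grip_width: 8.7
finger_force: 30.0
```

jog_arm:
  targets:
    - {"xyz": [0,0.12,0],"spin": 0}
    - {"xyz": [0,0.12,0],"spin": 0}
    - {"xyz": [0,0.12,0],"spin": 0}
    - {"xyz": [0,0.12,0],"spin": 0}
    - {"xyz": [0,0.12,0],"spin": 0}
    - {"xyz": [0,0.12,0],"spin": 0}
    - {"xyz": [0,0.1,0],"spin": 0}
    - {"xyz": [0,0.1,0],"spin": 0}
    - {"xyz": [0,0.03,0],"spin": 0}
    - {"xyz": [0,0,0],"spin": 0}

```text
time: 76.5
tool_pos: [558.2, 135.5, 85.1]
tcp_rot: [3.139, -0.001, 1.668]
contact_force: [2.4, -2.6, -3.9]
grip_width: 8.8
finger_force: 30.0
```

jog_arm:
  targets:
    - {"xyz": [0,0.03,0],"spin": 0}
    - {"xyz": [0,0.03,0],"spin": 0}
    - {"xyz": [0,0.02,0],"spin": 0}
    - {"xyz": [0,0.01,0],"spin": 0}
    - {"xyz": [0,0.01,0],"spin": 0}
    - {"xyz": [0,0,0],"spin": 0}
    - {"xyz": [0,0,0],"spin": 0}
    - {"xyz": [0,0,0],"spin": 0}
    - {"xyz": [0,0,0],"spin": 0}
    - {"xyz": [0,0,0],"spin": 0}

```text
time: 77.75
tool_pos: [565.5, 136.2, 85.1]
tcp_rot: [3.14, -0.001, 1.668]
contact_force: [-1.1, -6.0, -5.1]
grip_width: 9.2
finger_force: 30.0
```

jog_arm:
  targets:
    - {"xyz": [0,0.01,0],"spin": 0}
    - {"xyz": [0,0.01,0],"spin": 0}
    - {"xyz": [0,0,0],"spin": 0}
    - {"xyz": [0,0,0],"spin": 0}
    - {"xyz": [0,0,0],"spin": 0}
    - {"xyz": [0,0,0],"spin": 0}
    - {"xyz": [0,0,0],"spin": 0}
    - {"xyz": [0,0,0],"spin": 0}
    - {"xyz": [0,0,0],"spin": 0}
    - {"xyz": [0,0,0],"spin": 0}

```text
time: 79.0
tool_pos: [565.9, 136.3, 85.1]
tcp_rot: [-3.14, -0.001, 1.668]
contact_force: [-3.8, -5.5, -1.9]
grip_width: 8.3
finger_force: 30.0
```

jog_arm:
  targets:
    - {"xyz": [0,0,0],"spin": 0}
    - {"xyz": [0,0,0],"spin": 0}
    - {"xyz": [0,0,0],"spin": 0}
    - {"xyz": [0,0,0],"spin": 0}
    - {"xyz": [0,0,-0.2],"spin": 0}
    - {"xyz": [0,0,-0.5],"spin": 0}
    - {"xyz": [0,0,-0.5],"spin": 0}
    - {"xyz": [0,0,-0.5],"spin": 0}
    - {"xyz": [0,0,-0.3],"spin": 0}
    - {"xyz": [0,0,0],"spin": 0}
  gripper: 45

```text
time: 80.25
tool_pos: [567.9, 136.5, 248.2]
tcp_rot: [3.135, -0.002, 1.668]
contact_force: [0.5, 0.2, -0.8]
grip_width: 41.7
finger_force: 0.0
```

jog_arm:
  targets:
    - {"xyz": [-0.234,0.2155,0],"spin": 0}
    - {"xyz": [-0.234,0.2155,0],"spin": 0}
    - {"xyz": [-0.234,0.2155,0],"spin": 0}
    - {"xyz": [-0.234,0.2155,0],"spin": 0}
    - {"xyz": [-0.234,0.2155,0],"spin": 0}
    - {"xyz": [0,0,0],"spin": 0}
    - {"xyz": [0,0,0],"spin": 0}
    - {"xyz": [0,0,0],"spin": 0}
    - {"xyz": [0,0,0],"spin": 0}
    - {"xyz": [0,0,0],"spin": 0}

```text
time: 81.5
tool_pos: [661.5, 51.8, 245.4]
tcp_rot: [3.14, -0.001, 1.668]
contact_force: [-0.1, 0.8, -0.7]
grip_width: 41.3
finger_force: 0.0
```

```bash
python3 - <<'E'
from h import *
im,c=snap('wrist','w14');snap('side','side14');print(bot.get_obs()['tool_pos'].round(1))
P=lambda x,y,z:proj(c,M+U*x+V*y+[0,0,z])
print('bar ends',P(64,17,194),P(64,-17,194),'lever tip',P(75,0,168),'pin',P(25,0,114),'mouth',P(0,20,100),'keeper',P(-17,0,112))
g=cv2.cvtColor(im,6); u,v=P(64,8,194).astype(int)
print('cols',u-60,'..step4')
for r in range(v-60,v+35,6): print(r,' '.join('%3d'%t for t in g[r,u-76:u+76:4]))
E
```

```text
[661.6  51.6 245.3]
bar ends [321.1 188. ] [321.1 227.6] lever tip [333.6 198.4] pin [284.5 182.8] mouth [262.2 161.6] keeper [245.2 182.3]
cols 261 ..step4
138 183 184 183 182 184 183 181 182 182 185 183 180 182 186 184 185 182 182 184 185 182 180 182 181 181 182 179 180 181 180 179 176 179 183 166 170 121  70
144 181 183 182 183 183 182 183 187 180 154 142 138 159 157 157 176 166 175 180 182 183 184 180 180 180 184 186 186 187 187 177 178 178 184 169 167 110  63
150 139 140 130 137 142 140 156 180 186 149 152 149 149 151 149 126 139 123 122 125 138 135 135 143 159 189 188 189 172 159 182 176 182 177 168 168 105  47
156 144 145 145 148 148 148 146 148 147 149 149 148 150 136 124 148 150 129 125 121 144 149 147 151 152 153 149 150 150 148 147 151 150 126 128 126  98  26
162 141 143 146 144 148 146 149 146 130 126 127 132 140 140 124 126 125 125 120 122 141 153 151 148 148 147 146 150 148 148 149 147 152 130 112 108  78  19
168 121 106 101 102  99 144 107 104  71  56  41  61  68  87  71  76  80 103 127 122 142 154 154 149 153 151 151 149 150 147 148 148 146 122 106 107  84  28
174 107
[... 852 characters left out ...]
  66  90 101  91 143 145 149 146 146 148 148 147 146 149 118 106  83  38  12
210 145 145 143 142 140 144 147 144 146 146 147 144 144 143 145  84  86 140 134 142  92  98  93 147 148 146 147 142 143 143 142 146 143 112 111  83  62  37
216 143 140 134 132 134 134 136 135 140 138 136 144 147 148 145 146 120  61 115 134  91 100 127 135 144 141 148 146 145 148 134 131 143 114 107  84  67  32
222 116 131 135 136 132 133 138 135 131 136 135 134 133 137 136 133 133 131  73  72  90  89 131 133 133 135 131 136 135 135 132 133 138 107 106  83  47   3
228  72  51 131 131 133 134 137 136 134 136 134 140 136 141 134 135 138 136 133  99  86  90 175 160 140 174 157 159 135 137 130 109 110 107 111  86  80  28
```

jog_arm:
  targets:
    - {"xyz": [0.012,0.05,0],"spin": 0}
    - {"xyz": [0,0,0.3],"spin": 0}
    - {"xyz": [0,0,0.3],"spin": 0}
    - {"xyz": [0,0,0.3],"spin": 0}
    - {"xyz": [0,0,0.15],"spin": 0}
    - {"xyz": [0,0,0.1],"spin": 0}
    - {"xyz": [0,0,0],"spin": 0}
    - {"xyz": [0,0,0],"spin": 0}
    - {"xyz": [0,0,0],"spin": 0}
    - {"xyz": [0,0,0],"spin": 0}

```text
time: 82.85
tool_pos: [665.9, 52.9, 153.7]
tcp_rot: [3.139, -0.001, 1.668]
contact_force: [-0.9, 0.5, 0.1]
grip_width: 41.6
finger_force: 0.0
```

jog_arm:
  targets:
    - {"xyz": [0,0,0],"spin": 0}
    - {"xyz": [0,0,0],"spin": 0}
    - {"xyz": [0,0,0],"spin": 0}
    - {"xyz": [0,0,0],"spin": 0}
    - {"xyz": [0,0,0],"spin": 0}
    - {"xyz": [0,0,0],"spin": 0}
    - {"xyz": [0,0,0],"spin": 0}
    - {"xyz": [0,0,0],"spin": 0}
    - {"xyz": [0,0,0],"spin": 0}
    - {"xyz": [0,0,0],"spin": 0}
  gripper: 0

```text
time: 84.1
tool_pos: [665.6, 52.9, 153.1]
tcp_rot: [3.141, -0.001, 1.668]
contact_force: [-0.0, 0.1, -0.2]
grip_width: 6.8
finger_force: 30.0
```

jog_arm:
  targets:
    - {"xyz": [0,-0.2,-0.044],"spin": 0}
    - {"xyz": [0,-0.25,-0.025],"spin": 0}
    - {"xyz": [0,-0.25,0.025],"spin": 0}
    - {"xyz": [0,-0.225,0.0875],"spin": 0}
    - {"xyz": [0,-0.2,0.1375],"spin": 0}
    - {"xyz": [0,0,0],"spin": 0}
    - {"xyz": [0,0,0],"spin": 0}
    - {"xyz": [0,0,0],"spin": 0}
    - {"xyz": [0,0,0],"spin": 0}
    - {"xyz": [0,0,0],"spin": 0}

```text
time: 85.35
tool_pos: [576.2, 44.3, 138.7]
tcp_rot: [3.14, -0.001, 1.668]
contact_force: [-3.3, 1.5, 3.5]
grip_width: 6.8
finger_force: 30.0
```

```bash
python3 - <<'E'
from h import *
o=bot.get_obs(); print(((o['tool_pos']-M)@U).round(1),((o['tool_pos']-M)@V).round(1),o['grip_width'],o['contact_force'])
a,c=snap('side','side15')
b=ld('side15'); q=cv2.absdiff(a,cv2.imread('pics/side14.png')).max(2)
print([ (proj(b,M+U*25+[0,0,114]+np.r_[U[:2]*x,z])).astype(int) for x,z in((-46,62),(44,76))])
E
```

```text
-20.9 2.0 6.824639723221413 [-3.25088786  1.53831729  3.49735316]
[array([282, 181]), array([256, 174])]
```

jog_arm:
  targets:
    - {"xyz": [0,-0.075,0.094],"spin": 0}
    - {"xyz": [0,-0.075,0.094],"spin": 0}
    - {"xyz": [0,-0.0565,0.069],"spin": 0}
    - {"xyz": [0,-0.0565,0.069],"spin": 0}
    - {"xyz": [0,-0.035,0.075],"spin": 0}
    - {"xyz": [0,-0.035,0.075],"spin": 0}
    - {"xyz": [0,0,0],"spin": 0}
    - {"xyz": [0,0,0],"spin": 0}
    - {"xyz": [0,0,0],"spin": 0}
    - {"xyz": [0,0,0],"spin": 0}

```text
time: 86.65
tool_pos: [549.0, 41.7, 100.2]
tcp_rot: [-3.141, -0.001, 1.668]
contact_force: [-0.5, 1.0, 0.3]
grip_width: 6.6
finger_force: 30.0
```

jog_arm:
  targets:
    - {"xyz": [0,0,0],"spin": 0}
    - {"xyz": [0,0,0],"spin": 0}
    - {"xyz": [0,0,0],"spin": 0}
    - {"xyz": [0,0,0],"spin": 0}
    - {"xyz": [0,0,0],"spin": 0}
    - {"xyz": [0,0,0],"spin": 0}
    - {"xyz": [0,0,-0.2],"spin": 0}
    - {"xyz": [0,0,-0.4],"spin": 0}
    - {"xyz": [0,0,-0.5],"spin": 0}
    - {"xyz": [0,0,-0.5],"spin": 0}
  gripper: 45

```text
time: 87.9
tool_pos: [549.9, 41.5, 229.5]
tcp_rot: [3.14, -0.001, 1.668]
contact_force: [0.4, -0.6, -0.8]
grip_width: 41.5
finger_force: 0.0
```

jog_arm:
  targets:
    - {"xyz": [0,-0.2,0],"spin": 0}
    - {"xyz": [0,-0.3,0],"spin": 0}
    - {"xyz": [0,-0.3,0],"spin": 0}
    - {"xyz": [0,0,0],"spin": 0}
    - {"xyz": [0,0,0],"spin": 0}
    - {"xyz": [0,0,0],"spin": 0}
    - {"xyz": [0,0,0],"spin": 0}
    - {"xyz": [0,0,0],"spin": 0}
    - {"xyz": [0,0,0],"spin": 0}
    - {"xyz": [0,0,0],"spin": 0}

```text
time: 89.15
tool_pos: [485.8, 35.4, 228.4]
tcp_rot: [3.14, -0.001, 1.668]
contact_force: [-0.7, -0.8, -0.6]
grip_width: 41.1
finger_force: 0.0
```

```bash
python3 - <<'E'
from h import *
im,c=snap('wrist','w16');snap('side','side16');snap('scene','scene16');print(bot.get_obs()['tool_pos'].round(1))
P=lambda x,y,z:proj(c,M+U*x+V*y+[0,0,z])
for n,p in dict(barL=(-38,19,104),barR=(-38,-19,104),lipL=(-26,13,114),lipR=(-26,-13,114),frontTop=(-44,0,100),back=(0,0,100),tip=(-2,0,182),tip15=(25,0,187),pin=(25,0,114)).items(): print(n,P(*p))
g=cv2.cvtColor(im,6); u,v=P(-30,0,104).astype(int)
print('cols from',u-56,'step3; rows')
for r in range(v-50,v+40,4): print(r,' '.join('%3d'%t for t in g[r,u-56:u+70:3]))
E
```

```text
[485.8  35.3 228.4]
barL [394.6 167.2]
barR [392.  202.6]
lipL [408.5 175.2]
lipR [406.3 200.1]
frontTop [386.7 184.2]
back [428.7 184.2]
tip [460.1 211.1]
tip15 [497.4 213.3]
pin [458.1 187.9]
cols from 345 step3; rows
135 186 186 185 189 183 183 179 167 165 166  96  61  57  64 100 172 186 189 189 188 186 190 186 186 156 143 157 191 188 189 189 186 189 185 188 187 188 185 188 189 186 185
139 184 185 185 187 187 187 180 162 159 166  93  61  57  75 100 177 188 185 187 188 188 184 187 189 189 186 189 187 189 188 188 189 188 189 185 189 187 186 190 189 189 189
143 139 149 157 174 175 176 178 162 164 164  80  56  58  85 103 181 187 188 188 186 190 189 187 188 190 188 188 188 188 189 189 190 188 188 187 188 190 188 189 187 188 188
147 139 143 142 140 144 139 130 111 120 121  64  61  57  82 103 185 189 189 189 188 190 190 189 186 186 188 187 186 187 188 188 189 188 188 187 187 186 189 189 187 189 185
151 138 138 138 137 140 138 122 110 109 108  56  53  53  84 105 186 188 189 187 188 189 188 187 187 188 190 187 185 190 188 187 187 187 185 189 189 187 186 188 187 186 187
155 141 139 139 134 
[... 2375 characters left out ...]
  93  80 126
211 137 126 125 171 178 172 158 115 106  59  52  49  68 108 146 146 147 146 148 147 142 138 121 108  97  89  85  82  83  80  85  96 108 128 132 141  83  98  93  99 114 142
215 127 123 143 184 176 163 149 150 133  52  50  47  71 115 147 146 147 147 147 146 143 144 134 136 136 140 146 145 143 134 115 112  97  93  96  86  88 101  91  98 130 144
219 126 129 129 129 133 130 104 106 118  54  45  50  76 121 148 146 148 147 145 144 148 143 142 149 144 145 145 148 147 145 145 147 147 144 146 120  87  96  91 124 142 143
223 126 123 131 123 135 125 105 108  96  54  44  49  75 132 144 144 147 148 150 148 145 144 148 148 147 147 146 148 143 146 147 146 145 142 144 118  96 104 130 145 143 142
```

The bar shows at columns 390–396, rows 163–209, lying in front of the keeper (from column 401), as intended. Next I push the lever back with closed fingers.

jog_arm:
  targets:
    - {"xyz": [0.01,0.3,0],"spin": 0}
    - {"xyz": [0,0.3,0],"spin": 0}
    - {"xyz": [0,0.3,0],"spin": 0}
    - {"xyz": [0,0,0.4],"spin": 0}
    - {"xyz": [0,0,0.4],"spin": 0}
    - {"xyz": [0,0,0.3],"spin": 0}
    - {"xyz": [0,0,0],"spin": 0}
    - {"xyz": [0,0,0],"spin": 0}
    - {"xyz": [0,0,0],"spin": 0}
    - {"xyz": [0,0,0],"spin": 0}
  gripper: 0

```text
time: 90.55
tool_pos: [557.9, 43.2, 141.4]
tcp_rot: [3.139, -0.001, 1.668]
contact_force: [-0.4, 0.1, -1.3]
grip_width: 0.8
finger_force: 0.0
```

jog_arm:
  targets:
    - {"xyz": [0,0.12,0],"spin": 0}
    - {"xyz": [0,0.12,0],"spin": 0}
    - {"xyz": [0,0.125,-0.012],"spin": 0}
    - {"xyz": [0,0.125,-0.012],"spin": 0}
    - {"xyz": [0,0.125,0],"spin": 0}
    - {"xyz": [0,0.125,0],"spin": 0}
    - {"xyz": [0,0.095,0.037],"spin": 0}
    - {"xyz": [0,0.095,0.037],"spin": 0}
    - {"xyz": [0,0,0],"spin": 0}
    - {"xyz": [0,0,0],"spin": 0}

```text
time: 91.8
tool_pos: [631.4, 50.4, 136.1]
tcp_rot: [3.141, -0.001, 1.668]
contact_force: [0.0, 1.0, 0.4]
grip_width: 0.2
finger_force: 0.0
```

```bash
python3 - <<'E'
from h import *
o=bot.get_obs(); print(((o['tool_pos']-M)@U).round(1),o['contact_force'].round(1))
im,c=snap('wrist','w17')
P=lambda x,y,z:proj(c,M+U*x+V*y+[0,0,z])
for n,p in dict(barL=(-38,19,104),barR=(-38,-19,104),hook=(-20,19,104),lip=(-26,0,114),tip=(68,0,173)).items(): print(n,P(*p))
g=cv2.cvtColor(im,6); u,v=P(-30,16,104).astype(int); r0=max(v-30,0)
print('cols from',u-40,'step3; rows')
for r in range(r0,v+30,4): print(r,' '.join('%3d'%t for t in g[r,u-40:u+80:3]))
E
```

```text
34.6 [0.  1.  0.4]
barL [222.9 194.5]
barR [227.7 241.7]
hook [247.5 194.5]
lip [237.9 223.8]
tip [383.9 266. ]
cols from 194 step3; rows
168 156 156 154 157 153 159 158 151 137 141 140 139 143 156 156 154 175 141 138 140 140 140 138 140 145 140 141 141 141 141 145 140 139 142 139 141 142 141 141 143
172 163 155 156 158 154 156 159 151 141 143 142 140 138 139 140 135 141 142 144 141 139 141 143 139 139 142 143 142 136 140 141 143 142 140 140 143 141 144 142 140
176 159 155 154 157 152 157 154 149 141 140 140 135 138 142 141 138 140 137 141 141 137 144 141 141 141 139 141 141 141 142 142 141 135 141 138 137 144 138 140 140
180 157 153 151 159 158 159 159 156 142 140 139 137 141 141 143 141 143 140 141 140 140 139 138 141 140 140 137 140 140 140 141 141 141 140 140 140 141 142 141 141
184 155 155 160 165 158 151 161 161 141 140 138 141 138 137 141 140 140 140 136 139 136 137 139 141 138 142 139 138 142 142 142 139 138 142 142 141 138 140 139 140
188 149 155 160 156 158 154 160 161 146 141 142 157 149 149 146 147 142 129 115 134 139 139 137 139 138 138 138 139 139 141 140 139 139 142 13
[... 797 characters left out ...]
 138 105  96  96  89  94  94  94 100  92  94
212 155 153 158 158 157 155 157 158 154 161 161 159 162 159 162 112  97 100  98 102  99 100  87  78  99 102  98  98 136 145 103 100  91 100 112 112  79  79  70  78
216 155 156 154 158 161 156 158 159 146 160 159 159 159 158 162 127 114 117 117 118 108 103  94  81 118 118 117 117 150 166 125 119 120 118 125 119  83  80  74  77
220 155 154 156 151 154 156 144 145 146 158 161 159 160 161 163 129 112 119 114 117 128 111  89  75 110 111 109 114 148 158 120 110 112 111 112 117  85  82  83  82
224 157 161 153 151 151 150 139 143 145 151 160 159 162 159 163 139 110 117 117 121 128 119 111  74 110 107 103 103 138 151 113 109 108 109 106 117  92  82  76  77
```

The bar's end now lies at columns 245–251, under the lip at x of about −20 mm: it is hooked. I press the lever on down.

jog_arm:
  targets:
    - {"xyz": [0,0.06,0.027],"spin": 0}
    - {"xyz": [0,0.06,0.028],"spin": 0}
    - {"xyz": [0,0.038,0.036],"spin": 0}
    - {"xyz": [0,0.038,0.036],"spin": 0}
    - {"xyz": [0,0.03,0.037],"spin": 0}
    - {"xyz": [0,0.03,0.037],"spin": 0}
    - {"xyz": [0,0,0],"spin": 0}
    - {"xyz": [0,0,0],"spin": 0}
    - {"xyz": [0,0,0],"spin": 0}
    - {"xyz": [0,0,0],"spin": 0}

```text
time: 93.1
tool_pos: [652.1, 52.4, 120.6]
tcp_rot: [3.14, -0.001, 1.668]
contact_force: [-1.4, 0.1, 3.6]
grip_width: 0.6
finger_force: 1.8
```

jog_arm:
  targets:
    - {"xyz": [0,0.033,0.055],"spin": 0}
    - {"xyz": [0,0.033,0.055],"spin": 0}
    - {"xyz": [0,0.023,0.062],"spin": 0}
    - {"xyz": [0,0.023,0.062],"spin": 0}
    - {"xyz": [0,0.012,0.064],"spin": 0}
    - {"xyz": [0,0.012,0.04],"spin": 0}
    - {"xyz": [0,0,0],"spin": 0}
    - {"xyz": [0,0,0],"spin": 0}
    - {"xyz": [0,0,0],"spin": 0}
    - {"xyz": [0,0,0],"spin": 0}

```text
time: 94.35
tool_pos: [662.8, 53.5, 93.6]
tcp_rot: [3.14, -0.001, 1.668]
contact_force: [0.7, 0.4, 0.5]
grip_width: 0.1
finger_force: 0.0
```

jog_arm:
  targets:
    - {"xyz": [0,0,0.0125],"spin": 0}
    - {"xyz": [0,0,0.0125],"spin": 0}
    - {"xyz": [0,0,0.0125],"spin": 0}
    - {"xyz": [0,0,0],"spin": 0}
    - {"xyz": [0,0,0],"spin": 0}
    - {"xyz": [0,0,0],"spin": 0}
    - {"xyz": [0,0,0],"spin": 0}
    - {"xyz": [0,0,0],"spin": 0}
    - {"xyz": [0,0,0],"spin": 0}
    - {"xyz": [0,0,0],"spin": 0}

```text
time: 95.6
tool_pos: [663.0, 53.5, 92.3]
tcp_rot: [3.139, -0.001, 1.668]
contact_force: [-4.1, -0.5, 9.6]
grip_width: 0.5
finger_force: 4.8
```

jog_arm:
  targets:
    - {"xyz": [0,0,0.0125],"spin": 0}
    - {"xyz": [0,0,0.0125],"spin": 0}
    - {"xyz": [0,0,0],"spin": 0}
    - {"xyz": [0,0,0],"spin": 0}
    - {"xyz": [0,0,0],"spin": 0}
    - {"xyz": [0,0,0],"spin": 0}
    - {"xyz": [0,0,0],"spin": 0}
    - {"xyz": [0,0,0],"spin": 0}
    - {"xyz": [0,0,0],"spin": 0}
    - {"xyz": [0,0,0],"spin": 0}

```text
time: 96.85
tool_pos: [663.1, 53.5, 92.1]
tcp_rot: [3.138, -0.001, 1.668]
contact_force: [-8.1, 0.1, 18.2]
grip_width: 0.5
finger_force: 9.4
```

jog_arm:
  targets:
    - {"xyz": [0,0,-0.1],"spin": 0}
    - {"xyz": [0,0,-0.3],"spin": 0}
    - {"xyz": [0,0,-0.5],"spin": 0}
    - {"xyz": [0,0,-0.5],"spin": 0}
    - {"xyz": [0,0,-0.5],"spin": 0}
    - {"xyz": [0,-0.2,-0.2],"spin": 0}
    - {"xyz": [0,-0.4,0],"spin": 0}
    - {"xyz": [0,-0.4,0],"spin": 0}
    - {"xyz": [0,0,0],"spin": 0}
    - {"xyz": [0,0,0],"spin": 0}

```text
time: 98.1
tool_pos: [583.7, 45.6, 256.6]
tcp_rot: [3.139, -0.001, 1.668]
contact_force: [-0.2, -0.2, 0.0]
grip_width: 0.4
finger_force: 0.0
```

```bash
python3 - <<'E'
from h import *
im,c=snap('wrist','w18');o=bot.get_obs();print(o['tool_pos'].round(1))
P=lambda x,y,z:proj(c,M+U*x+V*y+[0,0,z])
for n,p in dict(bar=(-18,19,104),lip=(-26,0,114),tipL=(98,11,120),tipR=(98,-11,120),pin=(25,0,114),fasciaback=(0,60,100)).items(): print(n,P(*p))
g=cv2.cvtColor(im,6); u,v=P(-20,0,104).astype(int)
print('cols from',u-20,'step5; rows')
for r in range(v-40,v+40,5): print(r,' '.join('%3d'%t for t in g[r,u-20:min(u+180,640):5]))
# compare bystanders/decoys with the start
moved('18',{'green':(339,-63,30),'yel1':(332,88,30),'yel2':(392,229,30),'jar':(665,-416,60),'spray':(614,472,100),'brush':(400,500,15)})
E
```

```text
[583.9  45.5 256.3]
bar [317.8 162.4]
lip [310.4 181.3]
tipL [426.6 172.8]
tipR [424.5 192.6]
pin [357.  181.4]
fasciaback [334.4 124.1]
cols from 296 step5; rows
139 185 183 184 180 185 182 189 185 185 185 188 187 181 184 182 185 193 190 189 189 190 190 189 191 189 190 189 189 191 188 192 167 162 100 102  44  46  74  44 143
144 126 127 126 135 144 172 188 190 189 190 191 189 191 187 184 189 191 190 192 190 188 189 188 190 188 190 187 186 188 191 183 170 146 103  91  51  49  57  62 150
149 152 153 151 149 152 151 152 154 153 154 174 190 190 154 179 189 190 189 191 191 190 191 188 190 189 189 191 189 189 191 170 165 128  97  68  47  43  40  99 146
154 146 154 148 150 153 149 150 150 152 152 154 151 154 149 151 153 158 161 184 190 188 186 187 191 189 188 187 161 159 161 158 152 113  99  43  50  41   4 112 159
159 149 148 150 153 108 122 119 118 126 121 121 120 123 126 118 122 126 153 152 152 148 151 150 150 158 149 147 147 142 146 113 109  85  84  23   8  12  12 127 179
164 146 150 152 144  95  90  93  98 107  98  95  93  95  94 103  99  98  93 144 148 149 149 142 142 139 146 146 150 1
[... 1779 characters left out ...]
, np.int64(187)) mean 33.6 share>40 0.386
scene yel2 (np.int64(356), np.int64(185)) mean 40.7 share>40 0.422
scene jar (np.int64(240), np.int64(275)) mean 8.7 share>40 0.058
scene spray (np.int64(438), np.int64(180)) mean 8.1 share>40 0.054
scene brush (np.int64(407), np.int64(171)) mean 30.9 share>40 0.28
side green (np.int64(356), np.int64(206)) mean 17.1 share>40 0.093
side yel1 (np.int64(348), np.int64(237)) mean 39.1 share>40 0.47
side yel2 (np.int64(319), np.int64(264)) mean 37.5 share>40 0.331
side jar (np.int64(301), np.int64(131)) mean 51.1 share>40 0.493
side spray (np.int64(217), np.int64(296)) mean 3.4 share>40 0.0
side brush (np.int64(289), np.int64(342)) mean 7.2 share>40 0.034
```

```bash
python3 -c "
from plant import bot
print(bot.close_job())"
```

```text
the job is handed in; nothing more can be done
None
```

The job is handed in at about 98 s. Both empties are in the returns crate, all three full cartridges are in the tray rib up, the tray is home, the bail is hooked, and the lever lies flat and stayed down after release; I moved nothing else, but the last check of the bystanders was blurred by the arm's own shadow.

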